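# Lever a jammed follower up in a cheese mould

## Robot

A 6-joint arm with a two-finger parallel gripper is mounted at the origin on the work surface. World frame = base frame: x ahead of the robot, y to its left, z up, the work surface at z = 0. Lengths are in m, angles in rad, forces in N, time in s.
With the tool pointing down it reaches from about 0.3 to 0.95 m from the base axis. Payload 3.1 kg.
Tool frame: the origin (TCP) lies midway between the tips of the shut fingers; the grasp point (between the pads) lies 19 mm behind it (pinch_z is the distance from the TCP to the grasp point, in m); x points along the fingers, z is the direction in which the jaws open and shut, and the axes are right-handed (so a half turn about x gives the same grasp; the last joint's range is limited). The gripper opens to 85 mm and grips with 20 to 120 N. Pads are 22 mm wide; open, the fingers measure 114 mm over their backs; the gripper's body (76 mm by 85 mm) begins 54 mm behind the grasp point. The pads swing forward as they close: fully open they stand 13 mm farther back than shut.
Start: joints at [-1.212, 0.308, 1.634, -0, 1.2, -0.07], TCP at [0.26, -0.568, 0.231] pointing down, gripper open.
Joint ranges: [-3.06, 3.06], [-0.79, 1.96], [0.05, 2.63], [-1.19, 4.34], [0.05, 2.64], [-2.94, 2.94]. Speed limits (rad/s): [2.79, 2.79, 3.14, 3.14, 3.14, 3.14].

## Interface

Orientations are given as a rotation vector (axis times angle).
In Python, from cell import * gives the robot as it stands. The module is installed in compiled form; this text tells all that it offers.
- The arm moves only by the tool jog_arm, never from a script. Its argument "series" is one flat list of numbers, 4 for each row, row after row: the shift along the world's x, y, z in mm, then the turn about the world's z in rad. In form: [tx, ty, tz, turn, tx, ty, tz, turn, ...]. A call has 1 to 12 rows; each row is the pose to reach, as a shift and turn from the pose commanded when the call began; what a row does not reach only later rows make up. A row lasts 1/8 s, in which the tool goes at most 62.5 mm and 10.7 degrees, less where a joint would pass 70% of its speed; a pose out of reach is approached as far as the arm can. A call with a gripper value outside its range is refused whole. "jaw" is the opening, from -1 (shut) to 1 (fully open), so that 0 is half open, set as the call begins (left out, the last holds). The fingers move at their own pace and stop on an object; "force" is the grip in N (left out, the last holds). Time passes only in rows, so rows that repeat a pose let the fingers close. It gives the time, the measured TCP pose, the force and the opening at its end, in the units of the state.
- sense(): the state, without advancing time (a new reading comes with each control period).
- snapshot(name): name is "side" or "top"; returns (picture, depth): 400x640x3 uint8, red, green, blue; 400x640 float32, m along the optical axis (not along the pixel's ray), 0 where there is no reading.
- camera_model(name): a dict with "K" (3x3 intrinsics, pixels), "rvec" (rotation vector, rad) and "tvec" (3), from world to camera coordinates, as OpenCV has them. Camera axes: x right, y down, z forward; pixel columns grow to the right and rows downward; lengths in m; the calibration is good to about 2 mm. A picture is of the moment at which its call begins. camera_model takes no time and is no camera call.
- finish_job(): hands the job in, once; it reports no verdict.
The state is a dict: "t": time; "joint_pos": joint angles; "dq": joint speeds; "effort": joint torques, N m; "ee_pos": TCP position; "tcp_rot": TCP orientation; "ft_force": force on the tool from outside, world axes, zero at the start; "ft_torque": the same for the moment, N m; "width": finger opening in m.
Only numpy, scipy, OpenCV 4.12 (cv2) and the standard library are available. Lean on these libraries where they do the work, as an engineer would, in place of code of your own. Each camera call takes 0.05 s, during which the arm holds its last target.

## Task

The wooden follower has jammed down inside the small white cheese mould. Take the red-handled pry bar from the tray, put its steel end under the follower's bow and, with the bar resting on the mould's rim as the fulcrum, lever the follower up by a good centimetre; then take the bar out and lay it back flat in the tray. Keep the gripper off the follower and do not disturb the cheese, the press weight or the jar.

Things in the scene. Friction and masses are not known exactly. Their poses are not given: they have to be found in the camera images.
- mould: White round cheese mould, open at the top, fixed to the bench on a round wooden base board (130 mm across, 12 mm thick). Outer diameter 102 mm, bore 90 mm, wall 6 mm; the flat rim is 100 mm above the bench. Origin at the centre of the base's underside, z up along the mould's axis. Its y axis runs along the bar of the follower's bow, so a pry bar goes in along its x axis (from the +x or the -x side alike).
- follower: Pale wooden disc, 86 mm across and 12 mm thick, deep in the mould, with a dark steel bow (an upside-down U) standing on it. It can move only straight up and down in the mould, at most 30 mm above its lowest place, and sits tight: about 40 N upward at the bow moves it, and it stays where it is left. Origin at the centre of the disc's top face (42 to 47 mm above the bench at the start); axes as the mould's.
- bow (a point): Centre of the bow's round bar, 8 mm thick, along the mould's y axis, on the mould's axis, 48 mm above the disc's top; legs 8 mm thick, 36 mm clear between. It starts 5 to 10 mm below the rim. The pry bar's rod, lying on the rim's inner edge, goes under it with about 10 mm to spare at a slope of 42 degrees, touches it at 29 degrees or less, and lifts it as the handle is lowered towards level.
- tray: Aluminium tray fixed to the bench, 310 mm long (its x) by 140 mm wide (its y), walls 5 mm thick and 15 mm high, floor 5 mm thick. Origin at the centre of its underside.
- bar_grip (a point): Centre of the pry bar's red handle, half-way up; this is the place to hold the bar. The handle is 110 mm long, 20 mm wide, 26 mm high (from 50 mm before this point to 60 mm behind it). x axis along the bar from the steel tip to the handle, z up as it lies. Whole bar: 250 mm, 0.25 kg, rigid. It lies on the handle's underside in the tray, the handle away from the robot.
- bar_tip (a point): The end of the pry bar's straight round steel rod, 8 mm in diameter, on the handle's centre line, 190 mm from bar_grip along the bar's -x. Same axes as bar_grip.
- cheese_mid (a point): Centre of a small orange cheese wheel, 90 mm across, 40 mm high, loose on the bench; leave alone.
- weight_mid (a point): Mid-height of the centre line of a steel press weight with a knob, 60 mm across, 54 mm high, loose on the bench; leave alone.
- jar_mid (a point): Mid-height of the centre line of an amber glass jar with a green cap, 56 mm across, 60 mm high, loose on the bench; leave alone.
- bar: The red-handled pry bar as a whole; origin on the handle's underside, 13 mm below bar_grip. Same axes as bar_grip.
There are look-alikes about, which are no part of the job. Several things look just like the mould: the one meant starts farthest to the robot's left.

How it is judged:
On the way, in this order (a step that is already met when the one before it is completed fails the run):
1. the bar bears against both the follower and the mould (contact force between bar and follower above 8 N and contact force between bar and mould above 8 N), for 0.1 s.
2. the follower's bow has come up more than 10 mm from where it was, with the bar bearing on the mould (distance of bow from where it was at the start of the episode above 0.01 m and contact force between bar and mould above 5 N), for 0.05 s.
At the end, for the whole second after the job is handed in: The follower's bow stays more than 10 mm higher than at the start, and the pry bar lies at rest in the tray: its tip and its handle's centre within the tray's walls (150 mm and 65 mm of its centre along its length and width) and less than 32 mm above its underside (distance of bow from where it was at the start of the episode above 0.01 m and x of bar_grip in the frame of tray between -0.15 and 0.15 m and y of bar_grip in the frame of tray between -0.065 and 0.065 m and z of each of bar_grip, bar_tip in the frame of tray below 0.032 m and x of bar_tip in the frame of tray between -0.15 and 0.15 m and y of bar_tip in the frame of tray between -0.065 and 0.065 m and linear speed of bar below 0.02 m/s); the robot touches nothing.
It fails at once if the gripper's fingers or the arm press on the follower (over 3 N) (contact force between any of the fingers, the arm and follower above 3 N).
It fails at once if a bystander (cheese, weight or jar) is moved more than 20 mm (distance of any of cheese_mid, weight_mid, jar_mid from where it was at the start of the episode above 0.02 m).
It also fails if it takes over 61 s, if anything falls off the work surface, if the arm or the gripper's body presses on something with over 40 N, if the wrist force passes 120 N, or if a joint passes its speed limit or range.

## Working session

There is one attempt and no reset: what is moved stays moved. The work goes in short steps, Python scripts to look and compute and a tool call to move; the robot and the scene stay as the last step left them, time stands still between calls to the robot, and variables do not carry over. Pictures are saved under pics/ and viewed, and the job is handed in when it is done.

Besides the shell and the picture viewer there is one more tool, called after "Emit:" as name(argument=value, ...), one argument or row to a line, values as JSON. jog_arm: Moves the arm, as the interface text tells. Its arguments: {"type":"object","properties":{"series":{"type":"array"},"jaw":{"type":"number"},"force":{"type":"number"}},"required":["series"]}

```bash
mkdir -p pics; ls
python3 - <<'E'
from cell import *
import cv2,numpy as np
s=sense();print(s)
for n in("side","top"):
    p,d=snapshot(n);cv2.imwrite(f"pics/{n}0.png",p[:,:,::-1]);np.save(f"pics/{n}0.npy",d);np.save(f"pics/{n}0_rgb.npy",p)
    m=camera_model(n);print(n,m)
E
```

```text
pics
{'t': 0.0, 'joint_pos': array([-1.21170994e+00,  3.08981988e-01,  1.63518668e+00,  1.14224183e-06,
        1.19969639e+00, -6.97218995e-02]), 'dq': array([ 1.26016627e-03,  4.44662954e-04,  1.57433847e-03, -8.71688193e-04,
       -4.79941275e-05, -1.38451962e-05]), 'effort': array([-5.61322740e-04, -4.15254235e+01, -2.76666409e+01, -8.03217358e-05,
        1.00038687e-02,  2.47261774e-06]), 'ee_pos': array([ 0.25954194, -0.56766296,  0.23006134]), 'tcp_rot': array([ 0.88915781,  1.3839364 , -0.88692446]), 'ft_force': array([ 0.39795571,  0.11344596, -0.08090117]), 'ft_torque': array([-0.01752294, -0.01225335, -0.02031213]), 'width': 0.08544921871902063}
side {'K': array([[431.13380692,   0.        , 318.62535867],
       [  0.        , 431.13380692, 191.30695418],
       [  0.        ,   0.        ,   1.        ]]), 'rvec': array([ 0.79033966, -2.32262237,  1.36015438]), 'tvec': array([0.39930851, 0.24521744, 0.88740972])}
top {'K': array([[364.00635562,   0.        , 321.42277427],
       [  0.        , 364.00635562, 194.66803295],
       [  0.        ,   0.        ,   1.        ]]), 'rvec': array([ 2.1614954 , -2.11165186,  0.13388137]), 'tvec': array([-0.05928326,  0.52492028,  1.02399713])}
```

View pics/side0.png

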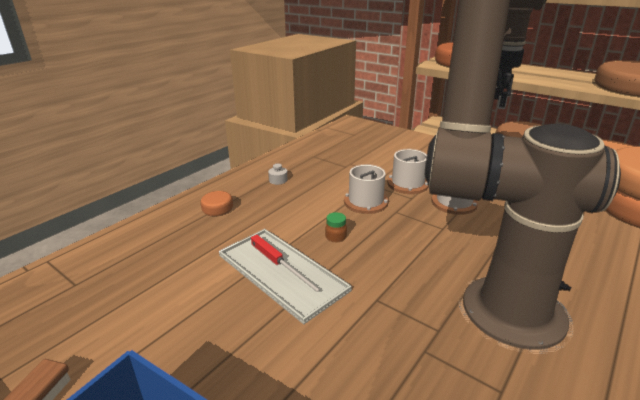

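View pics/top0.png

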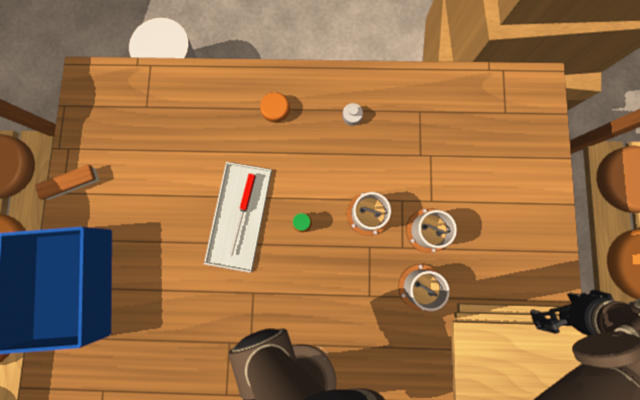

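The top view shows three identical moulds at about (372,212), (433,229) and (427,290). The bar's red handle is at (247,192) and its tip is near (233,254) in the tray. The jar is at (302,222), the cheese at (274,106) and the weight at (352,113). Image left is the robot's left (+y), so the mould at (372,212) should be the one meant. I'll measure it next and confirm it in a crop.

```bash
cat > h.py <<'E'
import numpy as np,cv2
from cell import *
def cam(n):
    m=camera_model(n);R=cv2.Rodrigues(np.array(m["rvec"]))[0];return m["K"],R,np.array(m["tvec"])
def ray(n,u,v,z):
    K,R,t=cam(n);c=-R.T@t;d=R.T@np.linalg.solve(K,[u,v,1.]);return c+d*(z-c[2])/d[2]
def cloud(n,d):
    K,R,t=cam(n);v,u=np.mgrid[:d.shape[0],:d.shape[1]]
    P=np.stack([(u-K[0,2])/K[0,0]*d,(v-K[1,2])/K[1,1]*d,d],-1)
    return (P-t)@R
def proj(n,X):
    m=camera_model(n);return cv2.projectPoints(np.array(X,float).reshape(-1,1,3),np.array(m["rvec"]),np.array(m["tvec"]),np.array(m["K"]),None)[0].reshape(-1,2)
E
python3 - <<'E'
from h import *
p=np.load("pics/top0_rgb.npy");d=np.load("pics/top0.npy")
C=cloud("top",d)
for (u,v) in [(372,180),(372,212),(433,229),(427,290),(302,222),(274,106),(352,113),(247,192)]:
    print((u,v),C[v,u].round(3),d[v,u])
# rims by depth height
m=((C[...,2]>.092)&(C[...,2]<.108)&(d>0)).astype(np.uint8)
n,l,s,c=cv2.connectedComponentsWithStats(m)
for i in range(1,n):
    if s[i,4]>60:
        pts=C[l==i];A=np.c_[2*pts[:,:2],np.ones(len(pts))];b=(pts[:,:2]**2).sum(1);x=np.linalg.lstsq(A,b,rcond=None)[0]
        print("rimcomp",s[i],c[i].round(1),"circ",x[:2].round(4),"r",np.sqrt(x[2]+x[0]**2+x[1]**2).round(4),"z",np.median(pts[:,2]).round(4))
hsv=cv2.cvtColor(p,cv2.COLOR_RGB2HSV)
red=((hsv[...,0]<4)|(hsv[...,0]>175))&(hsv[...,1]>200)&(hsv[...,2]>120)
red=red.astype(np.uint8);red[:,:200]=0
n,l,s,c=cv2.connectedComponentsWithStats(red)
for i in range(1,n):
    if s[i,4]>20: print("red",s[i],c[i],cv2.minAreaRect(np.argwhere(l==i)[:,::-1].astype(np.float32)), "z",np.median(C[l==i][:,2]))
crop=p[185:305,340:470][:,:,::-1];cv2.imwrite("pics/moulds.png",cv2.resize(crop,None,fx=5,fy=5,interpolation=cv2.INTER_CUBIC))
crop=p[155:280,195:320][:,:,::-1];cv2.imwrite("pics/tray.png",cv2.resize(crop,None,fx=4.5,fy=4.5,interpolation=cv2.INTER_CUBIC))
E
```

```text
(372, 180) [ 0.581 -0.199 -0.003] 1.1063424
(372, 212) [ 0.478 -0.193  0.049] 1.0407817
(433, 229) [ 0.434 -0.367  0.042] 1.0370779
(427, 290) [ 0.27  -0.333  0.096] 0.961083
(302, 222) [0.444 0.005 0.06 ] 1.0288479
(274, 106) [0.794 0.103 0.039] 1.1019658
(352, 113) [ 0.77  -0.132  0.056] 1.0771567
(247, 192) [0.53  0.173 0.032] 1.0728669
rimcomp [353 192  38  37 266] [372.3 209.9] circ [ 0.4778 -0.1859] r 0.0477 z 0.0999
rimcomp [418 210  39  38 305] [437.1 228.3] circ [ 0.4323 -0.3612] r 0.0478 z 0.0996
rimcomp [ 85 227   8 118 445] [ 89.4 285.9] circ [0.2298 0.867 ] r 0.3145 z 0.0998
rimcomp [  2 236  27 113 617] [  8.5 295. ] circ [0.254  0.6101] r 0.1958 z 0.1006
rimcomp [410 271  39  40 315] [429.5 290.7] circ [ 0.2699 -0.3376] r 0.0478 z 0.0998
rimcomp [ 454  322  125   78 2872] [506.6 358.9] circ [ 0.0984 -0.5418] r 0.0987 z 0.093
rimcomp [524 324  18  15  82] [531.2 331.9] circ [ 0.1733 -0.6017] r 0.0152 z 0.0929
rimcomp [568 329  12  19  68] [573.2 337. ] circ [ 0.1602 -0.7082] r 0.0129 z 0.0931
rimcomp [ 30 342  48   5  61] [ 53.2 343.6] circ [-0.0573  0.6292] r 0.1688 z 0.0992
rimcomp [514 380  24  20 151] [525.7 390.5] circ [ 0.0292 -0.5782] r 0.0209 z 0.093
red [241 174  14  36 210] [247.07142857 191.62380952] ((247.0601806640625, 191.64938354492188), (5.861824989318848, 35.62186050415039), 14.931416511535645) z 0.03096970311191955
```

View pics/moulds.png

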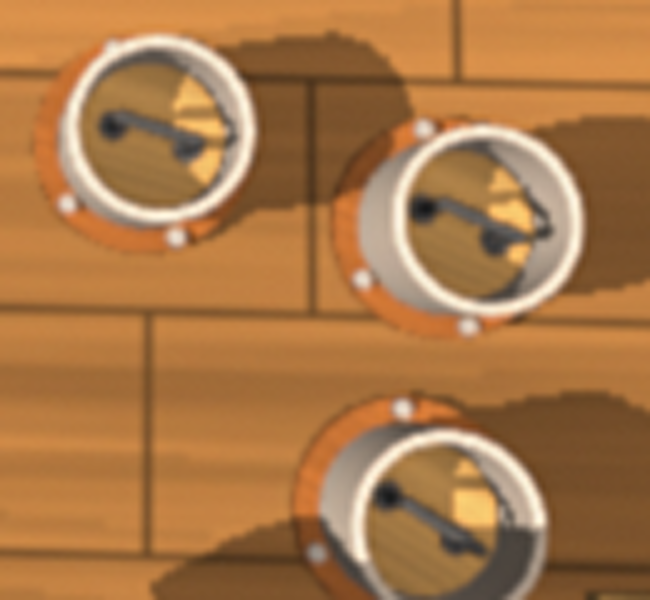

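View pics/tray.png

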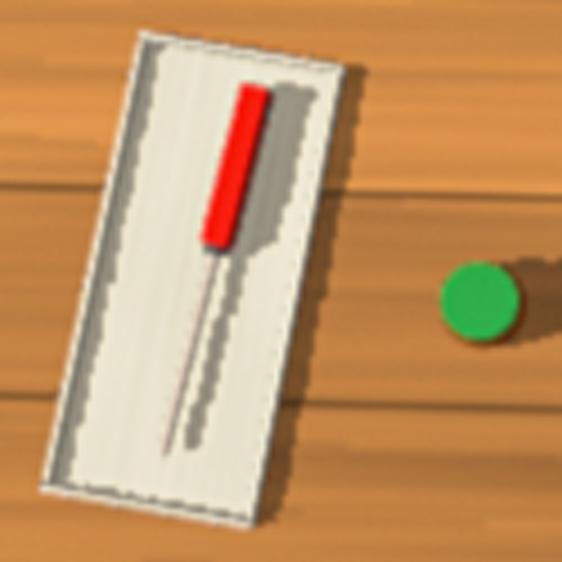

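The crop shows mould candidates at px (372,210), (437,228) and (430,291), with y = -0.186, -0.361 and -0.338. The first is the leftmost, so it is the target. Its dark bow runs from upper left to lower right. Next I'll measure the bow direction, the bar and the tray.

Run:
```python
from h import *
for n in("top","side"):
    p=np.load(f"pics/{n}0_rgb.npy");d=np.load(f"pics/{n}0.npy");C=cloud(n,d)
    ctr=np.array([.4778,-.1859])
    r=np.hypot(C[...,0]-ctr[0],C[...,1]-ctr[1])
    m=(r<.038)&(C[...,2]>.08)&(C[...,2]<.105)&(p.max(-1)<120)
    P=C[m];print(n,"bow px",m.sum(),"mean",P.mean(0).round(4),"zrange",np.percentile(P[:,2],[5,50,95]).round(4))
    if len(P)>5:
        l=cv2.fitLine(P[:,:2].astype(np.float32),cv2.DIST_HUBER,0,.01,.01).ravel();print("dir",l[:2],"ang",np.degrees(np.arctan2(l[1],l[0])),"mid",l[2:])
        s=(P[:,:2]-l[2:])@l[:2];print("extent",s.min(),s.max())
# bar handle in top, at z=.031 from depth pts
p=np.load("pics/top0_rgb.npy");hsv=cv2.cvtColor(p,cv2.COLOR_RGB2HSV)
red=(((hsv[...,0]<4)|(hsv[...,0]>175))&(hsv[...,1]>200)&(hsv[...,2]>120));red[:,:200]=0;red[:,300:]=0
pts=np.argwhere(red)[:,::-1].astype(np.float32)
W=np.array([ray("top",u,v,.031) for u,v in pts])[:,:2].astype(np.float32)
print("handle",cv2.minAreaRect(W*1000), cv2.fitLine(W,cv2.DIST_L2,0,.01,.01).ravel())
# tray: light low saturated
d=np.load("pics/top0.npy");C=cloud("top",d)
t=((hsv[...,1]<50)&(hsv[...,2]>140)).astype(np.uint8);t[:150]=0;t[290:]=0;t[:,:190]=0;t[:,285:]=0
t=cv2.morphologyEx(t,cv2.MORPH_CLOSE,np.ones((15,15)))
cs=max(cv2.findContours(t,0,cv2.CHAIN_APPROX_NONE)[0],key=cv2.contourArea)[:,0]
W=np.array([ray("top",u,v,.015) for u,v in cs])[:,:2].astype(np.float32)
R=cv2.minAreaRect(W*1000);print("tray",R,cv2.boxPoints(R).round(1))
# tip crude from crop px (165,455)/4.5
print("tip",ray("top",195+165/4.5,155+455/4.5,.018), "handle front",ray("top",195+216/4.5,155+247/4.5,.031))
```

```text
top bow px 49 mean [ 0.478  -0.1832  0.0969] zrange [0.0859 0.0982 0.1009]
dir [0.3018816 0.9533454] ang 72.429344 mid [ 0.4792993  -0.17871329]
extent -0.031349313249367045 0.01821271166768505
side bow px 44 mean [ 0.4749 -0.1883  0.0939] zrange [0.0823 0.0958 0.0984]
dir [0.25633702 0.9665875 ] ang 75.14718 mid [ 0.4742895 -0.1890427]
extent -0.02247116077340061 0.02943726767757376
handle ((531.7271118164062, 172.6171875), (17.505157470703125, 105.71442413330078), 78.25198364257812) [ 0.98040736 -0.1969808   0.5315058   0.17264946]
tray ((461.8148193359375, 199.48268127441406), (139.10496520996094, 307.097412109375), 81.4709701538086) [[299.6 153.5]
 [603.4 107.9]
 [624.  245.5]
 [320.3 291. ]]
tip [0.342472   0.21035898 0.018     ] handle front [0.4770443 0.1816978 0.031    ]
```

```bash
cat >> h.py <<'E'
def st():
    s=sense();R=cv2.Rodrigues(np.array(s["tcp_rot"]))[0]
    print("t",round(s["t"],2),"tcp",(np.array(s["ee_pos"])*1000).round(1),"jawang",np.degrees(np.arctan2(R[1,2],R[0,2])).round(2),"x",R[:,0].round(3),"F",np.array(s["ft_force"]).round(1),"T",np.array(s["ft_torque"]).round(2),"w",round(s["width"]*1000,1),"q",np.array(s["joint_pos"]).round(2))
    return s,R
E
python3 -c "
from h import *
s,R=st()
a=np.degrees(np.arctan2(R[1,2],R[0,2]))
for g in(78.6,-101.4):print((g-a+180)%360-180,np.radians((g-a+180)%360-180))
print(np.array([526.7,173.6])-np.array(s['ee_pos'])[:2]*1000)"
```

```text
t 0.1 tcp [ 259.6 -567.7  230.2] jawang -65.43 x [-0.001  0.002 -1.   ] F [-0.6 -0.1 -0.5] T [ 0.01 -0.03 -0.03] w 85.3 q [-1.21  0.31  1.64 -0.    1.2  -0.07]
144.03108491322558 2.5138166569553175
-35.968915086774416 -0.6277759966344755
[267.13287809 741.32161837]
```

Emit:
jog_arm(
  series=[267,741,-30,-0.628,267,741,-30,-0.628,267,741,-30,-0.628,267,741,-30,-0.628,267,741,-30,-0.628,267,741,-30,-0.628,267,741,-30,-0.628,267,741,-30,-0.628,267,741,-30,-0.628,267,741,-30,-0.628,267,741,-30,-0.628,267,741,-30,-0.628],
  jaw=0.2,
  force=20,
)

```text
t: 1.6
ee_pos: [0.5136, 0.1374, 0.2024]
tcp_rot: [1.354, 1.108, -1.354]
ft_force: [1.0, -0.8, 0.8]
width: 0.0514
```

```bash
python3 -c "
from h import *
st()"
```

```text
t 1.6 tcp [513.6 137.4 202.4] jawang -101.39 x [-0. -0. -1.] F [ 1.  -0.8  0.8] T [-0.02  0.03 -0.01] w 51.4 q [ 0.18  0.16  1.88 -0.    1.1   1.95]
```

Emit:
jog_arm(
  series=[0,0,-60,0,0,0,-60,0],
)

```text
t: 1.85
ee_pos: [0.5082, 0.1354, 0.1376]
tcp_rot: [1.344, 1.116, -1.364]
ft_force: [0.1, -0.1, -0.7]
width: 0.0509
```

```bash
python3 -c "
from h import *
st()
p,d=snapshot('side');cv2.imwrite('pics/side1.png',p[:,:,::-1])
p,d=snapshot('top');cv2.imwrite('pics/top1.png',cv2.resize(p[120:300,180:400,::-1],None,fx=3,fy=3))
st()"
```

```text
t 1.85 tcp [508.2 135.4 137.6] jawang -101.3 x [-0.013 -0.002 -1.   ] F [ 0.1 -0.1 -0.7] T [-0.02 -0.01 -0.03] w 50.9 q [ 0.18  0.24  1.93 -0.    0.98  1.95]
t 1.95 tcp [512.8 135.1 142.5] jawang -101.42 x [-0.002 -0.    -1.   ] F [ 0.2 -0.4 -0.1] T [ 0.01  0.01 -0.02] w 51.3 q [ 0.18  0.23  1.93 -0.    0.98  1.95]
```

View pics/side1.png

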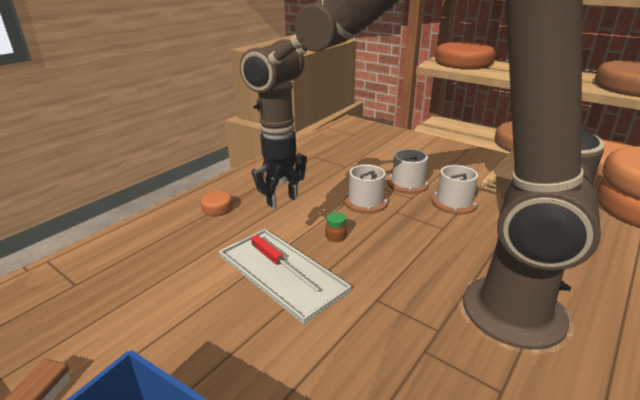

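Emit:
jog_arm(
  series=[14,38,-20,0,14,38,-60,0,14,38,-100,0,14,38,-120,0,14,38,-130,0,14,38,-136,0,14,38,-136,0],
)

```text
t: 2.82
ee_pos: [0.5283, 0.1734, 0.0076]
tcp_rot: [1.356, 1.108, -1.353]
ft_force: [-0.2, -1.2, 0.2]
width: 0.051
```

```bash
python3 -c "
from h import *
st()
p,d=snapshot('side');cv2.imwrite('pics/side2.png',cv2.resize(p[190:330,200:380,::-1],None,fx=4,fy=4))
p,d=snapshot('top');cv2.imwrite('pics/top2.png',cv2.resize(p[120:300,180:400,::-1],None,fx=3,fy=3))
st()"
```

```text
t 2.83 tcp [528.3 173.4   7.6] jawang -101.42 x [ 0.001  0.    -1.   ] F [-0.2 -1.2  0.2] T [-0.01 -0.02  0.01] w 51.0 q [0.24 0.49 1.91 0.   0.74 2.01]
t 2.92 tcp [528.4 173.6   7.8] jawang -101.42 x [ 0.002  0.    -1.   ] F [-0.3 -0.3 -0.2] T [-0.03 -0.02  0.01] w 51.1 q [0.24 0.49 1.91 0.   0.74 2.01]
```

View pics/side2.png

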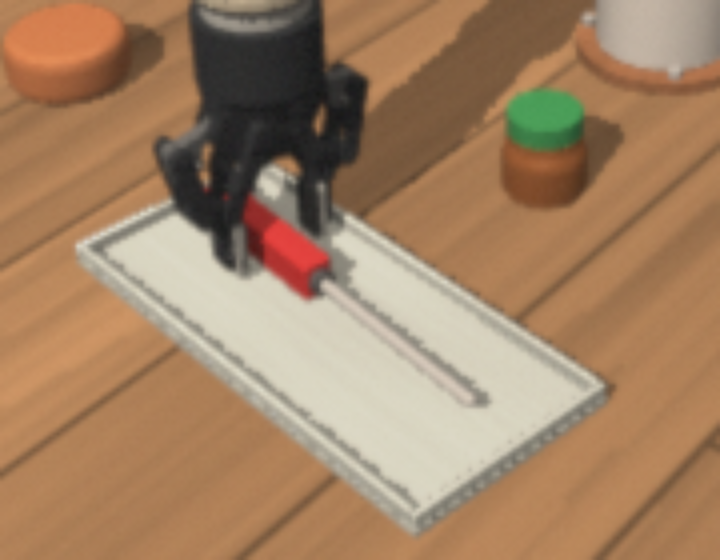

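View pics/top2.png

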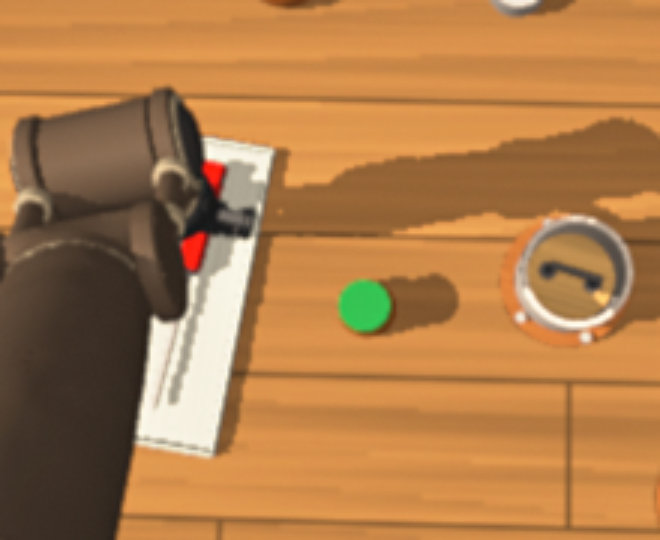

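The jaws straddle the red handle at crop px (255,230), with the rod free and pointing down right. I'll close lightly and lift.

Emit:
jog_arm(
  series=[0,0,-2,0,0,0,-2,0,0,0,-2,0,0,0,-2,0,0,0,-2,0,0,0,-2,0],
  jaw=-1,
  force=20,
)

```text
t: 3.68
ee_pos: [0.528, 0.1736, 0.0053]
tcp_rot: [1.355, 1.108, -1.353]
ft_force: [-1.5, 0.5, 6.0]
width: 0.0198
```

Emit:
jog_arm(
  series=[0,0,20,0,0,0,50,0,0,0,90,0,0,0,110,0,0,0,110,0,0,0,110,0],
)

```text
t: 4.42
ee_pos: [0.5261, 0.1729, 0.1137]
tcp_rot: [1.353, 1.109, -1.357]
ft_force: [-0.7, -0.4, -2.6]
width: 0.0197
```

```bash
python3 -c "
from h import *
st()
p,d=snapshot('side');cv2.imwrite('pics/side3.png',cv2.resize(p[130:330,180:380,::-1],None,fx=3,fy=3))
st()"
```

```text
t 4.42 tcp [526.1 172.9 113.7] jawang -101.42 x [-0.002 -0.001 -1.   ] F [-0.7 -0.4 -2.6] T [-0.02  0.05 -0.02] w 19.7 q [ 0.24  0.32  1.89 -0.    0.94  2.01]
t 4.47 tcp [525.9 172.9 113.3] jawang -101.42 x [-0.003 -0.001 -1.   ] F [-0.6  0.1 -3.6] T [0.   0.   0.02] w 19.9 q [ 0.24  0.32  1.89 -0.    0.94  2.01]
```

View pics/side3.png

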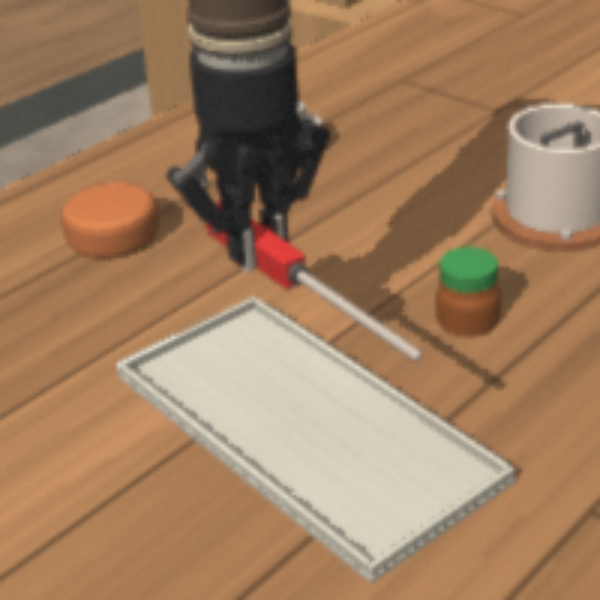

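The bar is held level, with its tip at crop px (418,355), and it did not tilt under gravity. To tilt it, I'll press the tip against the target mould's outer wall and raise the grip along an arc about the tip. Before that I'll refine the bow's direction while it is unshadowed.

Run:
```python
from h import *
p,d=snapshot('top');C=cloud('top',d);np.save('pics/t3.npy',d);np.save('pics/t3rgb.npy',p)
ctr=np.array([.4778,-.1859]);r=np.hypot(C[...,0]-ctr[0],C[...,1]-ctr[1])
# bow by ray on plane z=.094
v,u=np.nonzero((r<.036)&(p.max(-1)<75));
W=np.array([ray('top',a,b,.094) for a,b in zip(u,v)])
Z=C[v,u,2];print(len(u),np.c_[u,v,W[:,:2].round(3)*1000,Z.round(3)*1000][:60].astype(int).tolist())
k=Z>.08
for s in(k,k|True):
    l=cv2.fitLine(W[s][:,:2].astype(np.float32),cv2.DIST_HUBER,0,.001,.001).ravel();print(s.sum(),np.degrees(np.arctan2(l[1],l[0])),l[2:],W[s].mean(0))
print(np.median(Z[k]),np.percentile(Z[k],90))
# rim circle with pixels bright: refine by contour at z=.1
cv2.imwrite('pics/bow.png',cv2.resize(p[180:240,340:405,::-1],None,fx=9,fy=9,interpolation=cv2.INTER_CUBIC))
```

```text
8 [[361, 209, 481, -158, 49], [362, 209, 481, -160, 84], [361, 210, 478, -158, 50], [362, 210, 478, -160, 67], [363, 210, 478, -163, 72], [361, 211, 475, -158, 52], [362, 211, 475, -160, 51], [363, 211, 475, -163, 50]]
1 -63.154602 [ 0.48072174 -0.1603647 ] [ 0.48072176 -0.1603647   0.094     ]
8 45.061604 [ 0.47761965 -0.16004941] [ 0.47761964 -0.16004941  0.094     ]
0.08382890238027794 0.08382890238027794
```

View pics/bow.png

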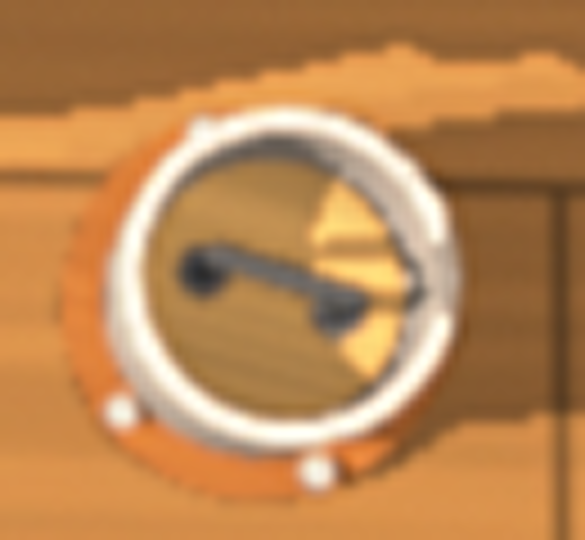

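Run:
```python
from h import *
f=lambda x,y,z:ray('top',340+(x+.5)/9-.5,180+(y+.5)/9-.5,z)
for a,b,z in(((212,250),(360,297),.094),((200,275),(333,313),.047)):
    A=f(*a,z);B=f(*b,z);print(A,B,np.degrees(np.arctan2(*(A-B)[[1,0]])),np.linalg.norm(A-B),(A+B)/2)
print("rim ctr",f(284.5,279,.1))
```

```text
[ 0.48538084 -0.16336399  0.094     ] [ 0.47204541 -0.20831666  0.094     ] 73.47675274959865 0.04688896913645652 [ 0.47871313 -0.18584032  0.094     ]
[ 0.4826082  -0.16402505  0.047     ] [ 0.4714382 -0.2063064  0.047    ] 75.20154760901518 0.0437319303111044 [ 0.4770232  -0.18516573  0.047     ]
rim ctr [ 0.47638441 -0.18473018  0.1       ]
```

Emit:
jog_arm(
  series=[194,-427,30,-0.077,194,-427,30,-0.077,194,-427,30,-0.077,194,-427,30,-0.077,194,-427,30,-0.077,194,-427,30,-0.077,194,-427,30,-0.077,194,-427,30,-0.077,194,-427,30,-0.077,194,-427,30,-0.077,194,-427,30,-0.077],
)

```text
t: 5.9
ee_pos: [0.7206, -0.2518, 0.1436]
tcp_rot: [1.408, 1.069, -1.41]
ft_force: [0.4, -0.6, -2.0]
width: 0.0197
```

Emit:
jog_arm(
  series=[0,0,-30,0,0,0,-60,0,0,0,-80,0,0,0,-80,0,0,0,-80,0],
)

```text
t: 6.52
ee_pos: [0.7225, -0.2537, 0.0661]
tcp_rot: [1.41, 1.064, -1.408]
ft_force: [1.0, 0.5, -1.7]
width: 0.0196
```

```bash
python3 -c "
from h import *
st()
p,d=snapshot('side');cv2.imwrite('pics/side4.png',cv2.resize(p[80:280,220:470,::-1],None,fx=3,fy=3))
p,d=snapshot('top');cv2.imwrite('pics/top4.png',cv2.resize(p[90:260,300:480,::-1],None,fx=3.5,fy=3.5))
st()"
```

```text
t 6.53 tcp [ 722.5 -253.7   66.1] jawang -105.8 x [ 0.002 -0.001 -1.   ] F [ 1.   0.5 -1.7] T [-0.    0.02  0.01] w 19.6 q [-0.39  0.73  1.35  0.    1.06  1.45]
t 6.62 tcp [ 723.  -254.1   67. ] jawang -105.82 x [ 0.003 -0.001 -1.   ] F [-0.1 -0.3 -2.1] T [-0.   -0.01  0.01] w 19.7 q [-0.39  0.73  1.35 -0.    1.06  1.45]
```

View pics/side4.png

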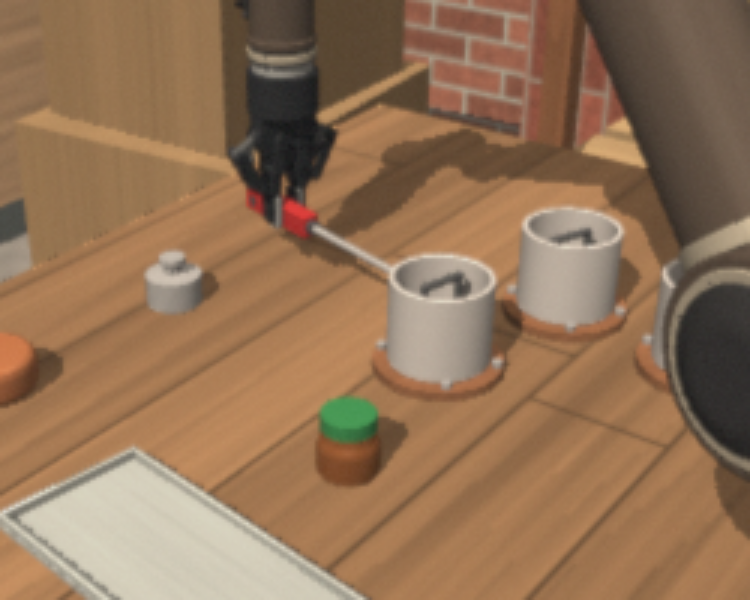

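View pics/top4.png

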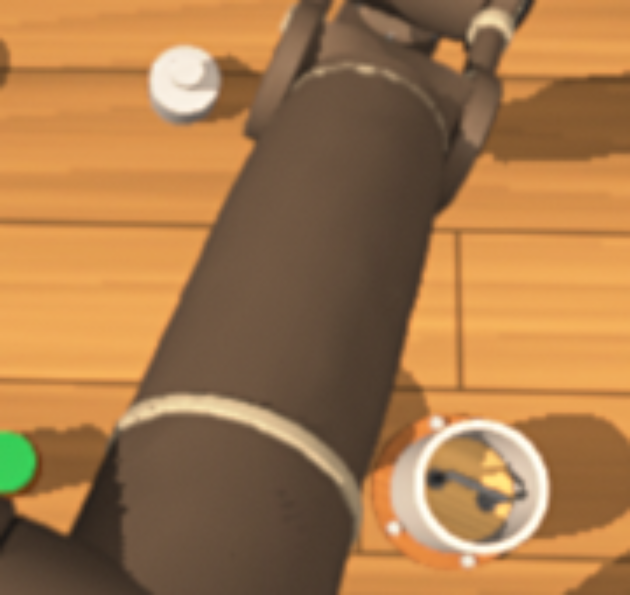

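Side view: the tip is just short of the target mould's outer wall at crop px (385,270), and it lines up with the bow's x axis. I'll lower 25 mm and press in gently.

Emit:
jog_arm(
  series=[0,0,-25,0,0,0,-25,0,-6,1.7,-25,0,-10,2.8,-25,0,-13,3.7,-25,0,-15,4.2,-25,0,-16,4.5,-25,0],
)

```text
t: 7.5
ee_pos: [0.7078, -0.25, 0.0414]
tcp_rot: [1.412, 1.06, -1.406]
ft_force: [4.7, -1.8, -1.6]
width: 0.0191
```

```bash
python3 -c "
from h import *
st()"
```

```text
t 7.5 tcp [ 707.8 -250.    41.4] jawang -105.84 x [ 0.006 -0.002 -1.   ] F [ 4.7 -1.8 -1.6] T [-0.22 -0.86 -0.06] w 19.1 q [-0.4   0.73  1.4   0.    1.    1.45]
```

Emit:
jog_arm(
  series=[-3,0.8,0,0,-3,0.8,0,0,-3.2,0.9,8,0,-3.6,1,16.5,0,-4.5,1.3,24.7,0,-5.7,1.6,32.8,0,-7.2,2,41,0,-9,2.6,49,0,-9,2.6,49,0],
)

```text
t: 8.62
ee_pos: [0.6979, -0.2471, 0.0906]
tcp_rot: [1.411, 1.062, -1.407]
ft_force: [5.5, -1.9, -0.6]
width: 0.0197
```

```bash
python3 -c "
from h import *
st()
p,d=snapshot('side');cv2.imwrite('pics/side5.png',cv2.resize(p[80:280,220:470,::-1],None,fx=3,fy=3))
st()"
```

```text
t 8.62 tcp [ 697.9 -247.1   90.6] jawang -105.83 x [ 0.004 -0.001 -1.   ] F [ 5.5 -1.9 -0.6] T [-0.23 -0.82  0.01] w 19.7 q [-0.4   0.66  1.42  0.    1.06  1.45]
t 8.68 tcp [ 698.  -247.1   90.4] jawang -105.82 x [ 0.004 -0.001 -1.   ] F [ 6.1 -2.3  0.2] T [-0.17 -0.79 -0.03] w 19.3 q [-0.4   0.66  1.42  0.    1.06  1.45]
```

View pics/side5.png

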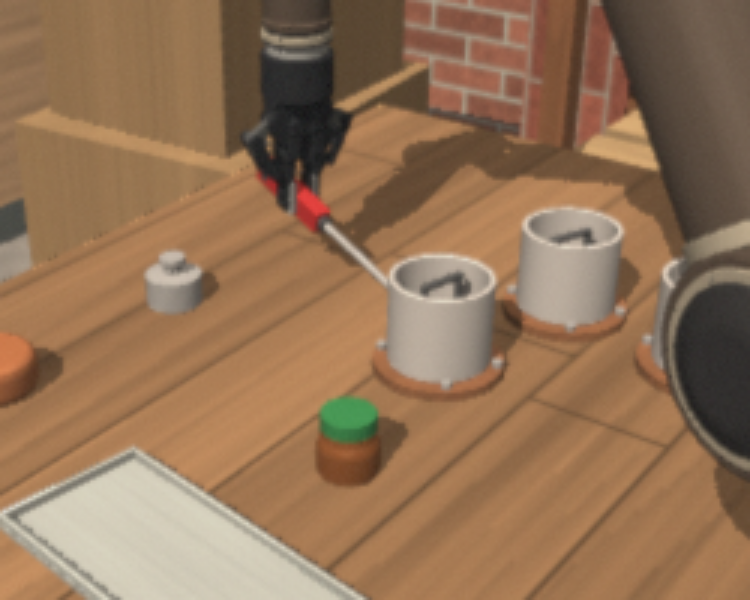

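Emit:
jog_arm(
  series=[-3,0.8,8,0,-5.5,1.5,15.7,0,-8.5,2.4,23.4,0,-12,3.3,31,0,-15.5,4.3,38.4,0,-19,5.4,45.6,0,-23,6.5,52.6,0,-27.5,7.8,59.5,0,-32.5,9.2,66.2,0,-37.5,10.6,72.6,0,-42.7,12,78.8,0,-48,13.6,84.7,0],
)

```text
t: 10.18
ee_pos: [0.6475, -0.2326, 0.1734]
tcp_rot: [1.41, 1.067, -1.411]
ft_force: [1.3, -0.5, -1.9]
width: 0.0193
```

Emit:
jog_arm(
  series=[0,0,0,0,0,0,0,0],
)

```text
t: 10.42
ee_pos: [0.6477, -0.2327, 0.1732]
tcp_rot: [1.409, 1.067, -1.411]
ft_force: [0.3, -0.5, -2.6]
width: 0.0197
```

```bash
python3 -c "
from h import *
st()
p,d=snapshot('side');np.save('pics/s6d.npy',d);np.save('pics/s6.npy',p);cv2.imwrite('pics/side6.png',cv2.resize(p[80:280,220:470,::-1],None,fx=3,fy=3))
p,d=snapshot('top');cv2.imwrite('pics/top6.png',p[:,:,::-1])
st()"
```

```text
t 10.43 tcp [ 647.7 -232.7  173.2] jawang -105.82 x [-0.002  0.001 -1.   ] F [ 0.3 -0.5 -2.6] T [-0.02  0.05  0.02] w 19.7 q [-0.41  0.48  1.52 -0.    1.15  1.44]
t 10.53 tcp [ 647.8 -232.7  172.9] jawang -105.82 x [-0.002  0.001 -1.   ] F [ 0.  -0.1 -2.4] T [-0.03  0.06 -0.04] w 19.6 q [-0.41  0.48  1.52 -0.    1.15  1.44]
```

View pics/side6.png

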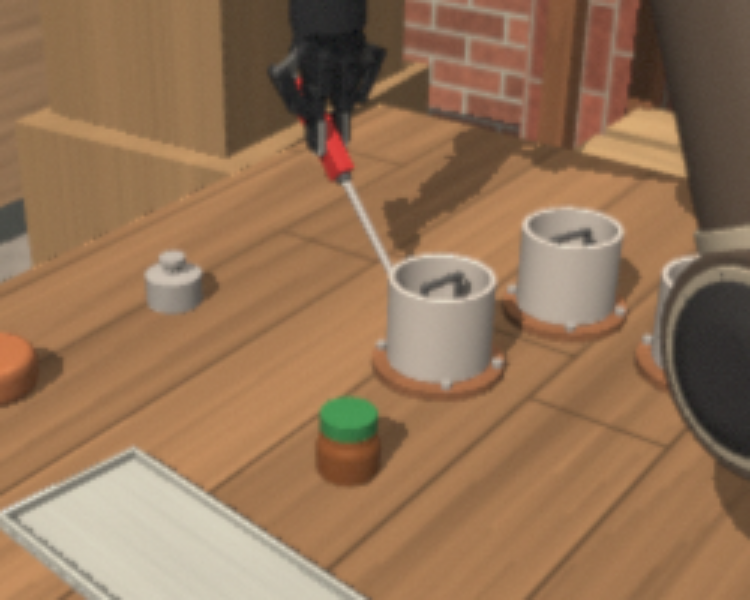

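View pics/top6.png

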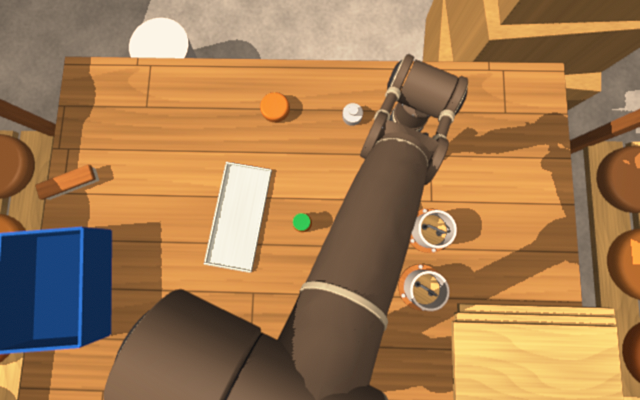

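```bash
cat >> h.py <<'E'
AX=np.array([.4775,-.1855]);U=np.array([.962,-.272])
def rz(n,u,v,off=0.):  # ray with vertical plane through mould axis along U -> (r,z) mm
    K,R,t=cam(n);c=-R.T@t;d=R.T@np.linalg.solve(K,[u,v,1.])
    nrm=np.array([U[1],-U[0]]);k=(nrm@(AX-c[:2])+off)/(nrm@d[:2]);P=c+k*d
    return np.array([(P[:2]-AX)@U,P[2]])*1000
E
python3 - <<'E'
from h import *
s,R=st();t=np.array(s["ee_pos"]);print("tcp r,lat",((t[:2]-AX)@U)*1000,((t[:2]-AX)@[U[1],-U[0]])*1000)
p=np.load("pics/s6.npy")
f=lambda x,y:(220+(x+.5)/3-.5,80+(y+.5)/3-.5)
a=rz("side",*f(343,182));b=rz("side",*f(388,266));print(a,b,np.degrees(np.arctan2(*(a-b)[::-1])))
print(np.linalg.norm(a-b))
c=p[100:190,300:370,::-1];cv2.imwrite("pics/rod6.png",cv2.resize(c,None,fx=6,fy=6,interpolation=cv2.INTER_CUBIC))
E
```

```text
t 10.53 tcp [ 647.8 -232.7  172.9] jawang -105.82 x [-0.002  0.001 -1.   ] F [ 0.  -0.1 -2.4] T [-0.03  0.06 -0.04] w 19.6 q [-0.41  0.48  1.52 -0.    1.15  1.44]
tcp r,lat 176.67439032419074 -0.9129223552266157
[148.98746216 148.24720092] [75.63277115 82.59306247] 41.829275702975266
98.44478954073524
```

View pics/rod6.png

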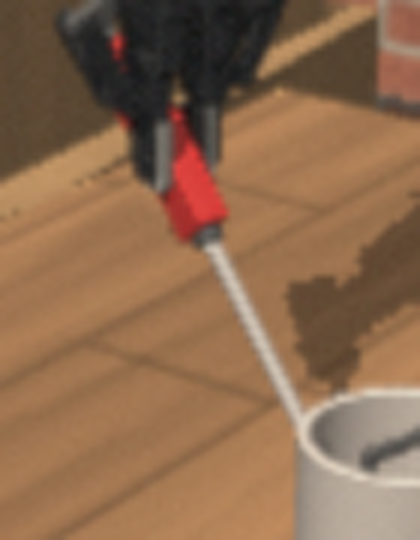

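Run:
```python
from h import *
f=lambda x,y:(300+(x+.5)/6-.5,100+(y+.5)/6-.5)
P=[rz("side",*f(*q)) for q in((208,245),(230,288),(255,334),(280,381),(298,413))];P=np.array(P);print(P)
l=cv2.fitLine(P.astype(np.float32),cv2.DIST_L2,0,.01,.01).ravel();th=np.arctan2(l[1],l[0]);print(np.degrees(th)%180,l)
# perpendicular offset of line from TCP (176.7,173); and z on the line at r=176.7, tip estimate 140 from first pt
m=l[1]/l[0];print("line z at r=176.7:",l[3]+m*(176.7-l[2]),"tip",P[0]-140*np.array([np.cos(np.arctan(m)),np.sin(np.arctan(m))]))
```

```text
[[147.76624226 148.37621021]
 [129.62106398 131.10798781]
 [109.1955937  113.17734579]
 [ 88.92802508  94.86013278]
 [ 74.48124699  82.76592533]]
41.824696 [  0.7451886   0.6668537 109.998436  114.05752  ]
line z at r=176.7: 173.74736 tip [43.4398415  55.01668262]
```

Run:
```python
from h import *
p=np.load("pics/s6.npy");d=np.load("pics/s6d.npy");C=cloud("side",d)
r=(C[...,:2]-AX)@U*1000;lat=(C[...,:2]-AX)@np.array([U[1],-U[0]])*1000;z=C[...,2]*1000
for v in range(142,170,2):
    us=[u for u in range(325,352) if d[v,u]>0 and z[v,u]>70 and abs(lat[v,u])<25 and r[v,u]>55]
    print(v,[(u,int(r[v,u]),int(lat[v,u]),int(z[v,u])) for u in us])
hsv=cv2.cvtColor(p,cv2.COLOR_RGB2HSV);m=((hsv[...,0]<5)|(hsv[...,0]>174))&(hsv[...,1]>170)&(z>100)&(abs(lat)<30)&(r<250)
print(m.sum(),np.percentile(r[m],[2,50,98]),np.percentile(lat[m],[2,50,98]),np.percentile(z[m],[2,50,98]))
# check rim: z~100 points
k=(abs(z-100)<4)&(np.hypot(r,lat)<56);A=np.c_[2*r[k],2*lat[k],np.ones(k.sum())];x=np.linalg.lstsq(A,r[k]**2+lat[k]**2,rcond=None)[0];print("side rim centre r,lat",x[:2],np.sqrt(x[2]+x[0]**2+x[1]**2),np.median(z[k]))
K,R,t=cam("side");print("cam",-R.T@t, "proj pred", proj("side",[[*(AX+U*.1767),.186],[*(AX+U*(.1767-.14*np.cos(.733))),.186-.14*np.sin(.733)]]))
```

```text
142 [(335, 142, -1, 145), (336, 136, -2, 147), (337, 139, 4, 144)]
144 [(336, 136, -2, 141), (337, 133, 0, 141), (338, 135, 4, 139)]
146 [(337, 129, -3, 137), (338, 126, -2, 138), (339, 130, 5, 134)]
148 [(338, 126, -2, 131), (339, 123, 0, 132), (340, 122, 2, 131)]
150 [(339, 119, -4, 127), (340, 121, 1, 125), (341, 115, 0, 127)]
152 [(340, 116, -2, 121), (341, 111, -2, 123), (342, 115, 4, 120)]
154 [(341, 111, -2, 117), (342, 108, -1, 117), (343, 109, 3, 116)]
156 [(342, 108, -1, 111), (343, 105, 0, 111), (344, 105, 4, 110)]
158 [(343, 100, -3, 108), (344, 100, 0, 107), (345, 101, 4, 105)]
160 [(344, 95, -3, 103), (345, 92, -2, 104), (346, 94, 3, 101)]
162 [(345, 92, -1, 97), (346, 89, 0, 98), (347, 89, 3, 97)]
164 [(346, 86, -3, 93), (347, 88, 2, 91), (348, 84, 2, 92)]
166 [(347, 82, -2, 88), (348, 79, 0, 88)]
168 [(347, 83, -1, 81), (348, 77, -2, 83), (349, 75, 0, 84)]
103 [144.10382349 158.37296664 187.56983429] [-11.62280334  -4.18662099  10.32850885] [155.67406856 174.85050258 205.77733744]
side rim centre r,lat [-1.26324757  1.36330538] 44.97100944529426 98.79908620976018
cam [-0.09090621  0.759685    0.64937635] proj pred [[328.48565893 125.95581389]
 [349.74148277 165.7385283 ]]
```

Emit:
jog_arm(
  series=[2,-0.5,20,0,2,-0.5,45,0,2,-0.5,70,0,2,-0.5,70,0,2,-0.5,70,0],
)

```text
t: 11.15
ee_pos: [0.6501, -0.2333, 0.2432]
tcp_rot: [1.409, 1.066, -1.41]
ft_force: [0.0, -0.3, -3.2]
width: 0.0199
```

```bash
cat > meas.py <<'E'
from h import *
import sys
tag=sys.argv[1]
s,R=st();t=np.array(s["ee_pos"]);print("tcp r %.1f lat %.1f z %.1f"%(((t[:2]-AX)@U)*1000,((t[:2]-AX)@[U[1],-U[0]])*1000,t[2]*1000))
p,d=snapshot("side");np.save(f"pics/{tag}.npy",p);np.save(f"pics/{tag}d.npy",d)
u,v=[int(x) for x in proj("side",[*(AX+U*.1),.13])[0]]
x0,y0=max(u-55,0),max(v-65,0);c=p[y0:y0+120,x0:x0+130,::-1];cv2.imwrite(f"pics/{tag}.png",cv2.resize(c,None,fx=5,fy=5,interpolation=cv2.INTER_CUBIC));print("crop origin",x0,y0,"scale5")
E
python3 meas.py s7
```

```text
t 11.15 tcp [ 650.1 -233.3  243.2] jawang -105.82 x [-0.001  0.    -1.   ] F [ 0.  -0.3 -3.2] T [-0.02  0.06  0.  ] w 19.9 q [-0.41  0.42  1.45 -0.    1.27  1.44]
tcp r 179.0 lat -1.0 z 243.2
crop origin 289 86 scale5
```

View pics/s7.png

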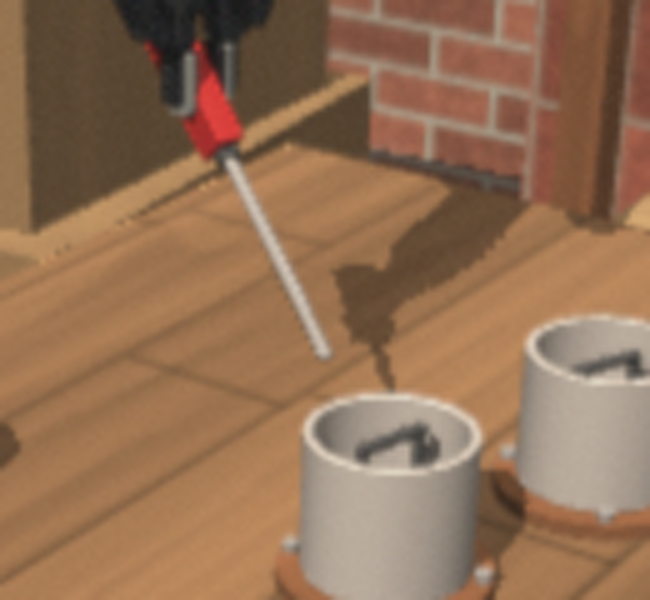

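Run:
```python
from h import *
f=lambda x,y:(289+(x+.5)/5-.5,86+(y+.5)/5-.5)
for q in((230,160),(254,210),(278,260),(301,308),(322,353)):
    print(rz("side",*f(*q)), rz("side",*f(*q),off=.003))
w=ray("side",*f(392,433),.1);print(w,((w[:2]-AX)@U)*1000,(w[:2]-AX)@[U[1],-U[0]]*1000)
# bow ends visible (360,452)-(418,430)
for q in((362,450),(420,428)):
    w=ray("side",*f(*q),.094);print(w,((w[:2]-AX)@U)*1000,(w[:2]-AX)@[U[1],-U[0]]*1000)
d=np.load("pics/s7d.npy");C=cloud("side",d)
P=[]
for v in range(120,156):
    c=C[v,325:360];lat=(c[:,:2]-AX)@[U[1],-U[0]]*1000;r=(c[:,:2]-AX)@U*1000
    k=(abs(lat)<12)&(c[:,2]>.1)&(r>20)
    if k.any():P.append((np.median(r[k]),np.median(c[k,2])*1000,np.median(lat[k])))
P=np.array(P);print(P[[0,-1]].round(1));l=cv2.fitLine(P[:,:2].astype(np.float32),cv2.DIST_HUBER,0,.01,.01).ravel();print("depth slope",np.degrees(np.arctan(l[1]/l[0])),l, "lat",np.polyfit(P[:,0],P[:,2],1))
```

```text
[147.26027456 220.67017115] [151.04140315 218.96593875]
[124.12995932 196.48929773] [127.81913814 194.68893928]
[101.16493938 172.48122716] [104.76282553 170.58542962]
[ 79.30814322 149.58210067] [ 82.81914222 147.59527241]
[ 59.44596936 128.07583301] [ 62.87801042 126.00351104]
[ 0.47577215 -0.18649218  0.1       ] -1.3923210523589507 1.4244562806758507
[ 0.48400975 -0.16846426  0.094     ] 1.6286626537687134 -18.159033613957554
[ 0.47253444 -0.21196099  0.094     ] 2.42051725318318 26.80610224573325
[[ 1.454e+02  2.146e+02 -4.000e-01]
 [ 5.980e+01  1.323e+02  2.000e-01]]
depth slope 45.40617 [  0.7020764    0.71210164 109.0732     182.64331   ] lat [-0.00614454 -1.06267738]
```

The tip is at crop px (323,355), which is r≈60 and z≈128 mm, with a slope of about 46° in line with the bow's opening. The target tip position is r≈-7 and z≈55, and a straight move along the bar's own axis takes it there.

Emit:
jog_arm(
  series=[-12,3.4,-13.5,0,-24,6.8,-27,0,-36,10.2,-41,0,-46,13,-52,0,-54,15.2,-61,0,-60,17,-68,0,-60,17,-68,0],
)

```text
t: 12.08
ee_pos: [0.5897, -0.2161, 0.1748]
tcp_rot: [1.409, 1.067, -1.411]
ft_force: [-0.2, -0.2, -2.3]
width: 0.0194
```

```bash
python3 meas.py s8
```

```text
t 12.07 tcp [ 589.7 -216.1  174.8] jawang -105.83 x [-0.001  0.001 -1.   ] F [-0.2 -0.2 -2.3] T [0.01 0.02 0.02] w 19.4 q [-0.42  0.37  1.67  0.    1.1   1.43]
tcp r 116.3 lat -1.0 z 174.8
crop origin 289 86 scale5
```

View pics/s8.png

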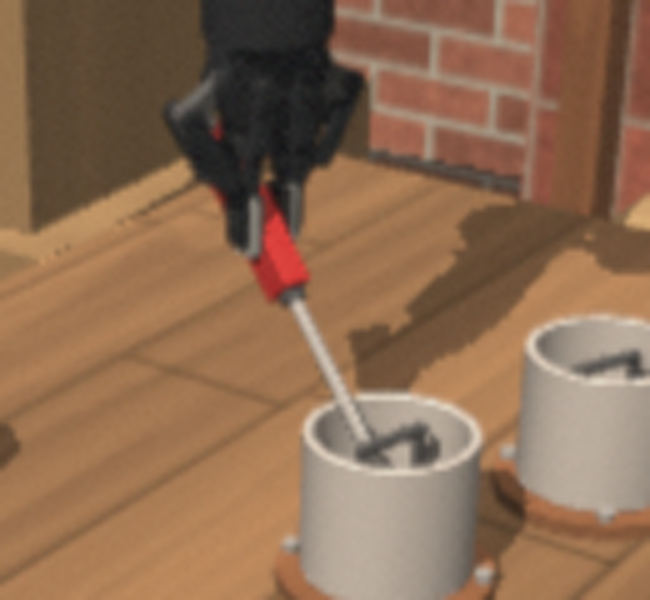

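Run:
```python
from h import *
N=np.array([U[1],-U[0]])
g=lambda r,l,z:((proj("side",[*(AX+U*r/1e3+N*l/1e3),z/1e3])[0]-[289,86]+.5)*5-.5).round(0)
for q in((45,0,109),(30,0,94),(15,0,78),(0,0,62.5),(-3,0,59),(0,0,94),(0,-22,94),(0,22,94),(0,-22,46),(0,22,46),(0,-14,80)):print(q,g(*q))
p=np.load("pics/s8.npy");x,y=355,160;cv2.imwrite("pics/s8z.png",cv2.resize(p[155:190,340:395,::-1],None,fx=13,fy=13,interpolation=cv2.INTER_CUBIC))
```

```text
(45, 0, 109) [337. 391.]
(30, 0, 94) [353. 424.]
(15, 0, 78) [369. 458.]
(0, 0, 62.5) [385. 491.]
(-3, 0, 59) [389. 498.]
(0, 0, 94) [388. 442.]
(0, -22, 94) [359. 453.]
(0, 22, 94) [417. 432.]
(0, -22, 46) [355. 527.]
(0, 22, 46) [412. 505.]
(0, -14, 80) [368. 471.]
```

View pics/s8z.png

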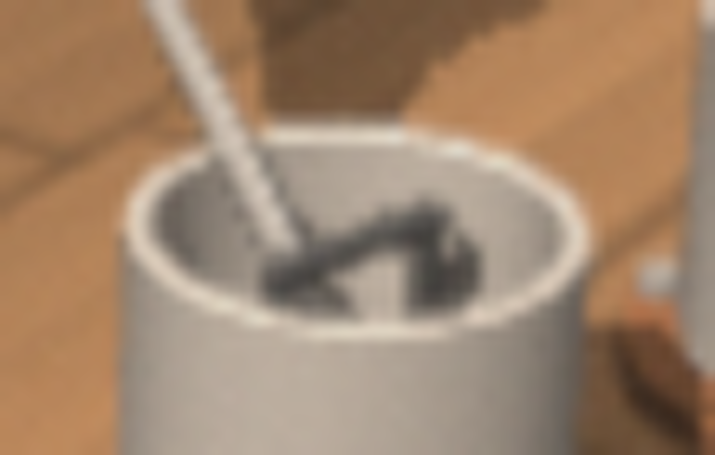

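The rod enters the mould at zoom px (290,240) and runs behind and under the bow bar, between the legs, as predicted. I'll go in a last 5 mm and lower onto the rim, with a firmer grip.

Emit:
jog_arm(
  series=[-2.4,0.7,-3,0,-4.8,1.3,-6,0,-4.8,1.3,-8,0,-4.8,1.3,-8,0],
  force=60,
)

```text
t: 12.62
ee_pos: [0.5855, -0.2151, 0.1673]
tcp_rot: [1.41, 1.066, -1.41]
ft_force: [0.3, 0.6, -3.4]
width: 0.0192
```

Emit:
jog_arm(
  series=[4.2,-1.2,-3.7,0,8.4,-2.4,-7.4,0,11.5,-3.3,-10.8,0,14.7,-4.2,-14.3,0,14.7,-4.2,-14.3,0],
)

```text
t: 13.25
ee_pos: [0.6006, -0.2194, 0.1528]
tcp_rot: [1.41, 1.066, -1.41]
ft_force: [-3.6, 0.2, 0.6]
width: 0.0191
```

```bash
python3 meas.py s9
```

```text
t 13.25 tcp [ 600.6 -219.4  152.8] jawang -105.83 x [ 0.  0. -1.] F [-3.6  0.2  0.6] T [ 0.23  0.87 -0.02] w 19.1 q [-0.42  0.41  1.66  0.    1.07  1.43]
tcp r 127.6 lat -0.9 z 152.8
crop origin 289 86 scale5
```

View pics/s9.png

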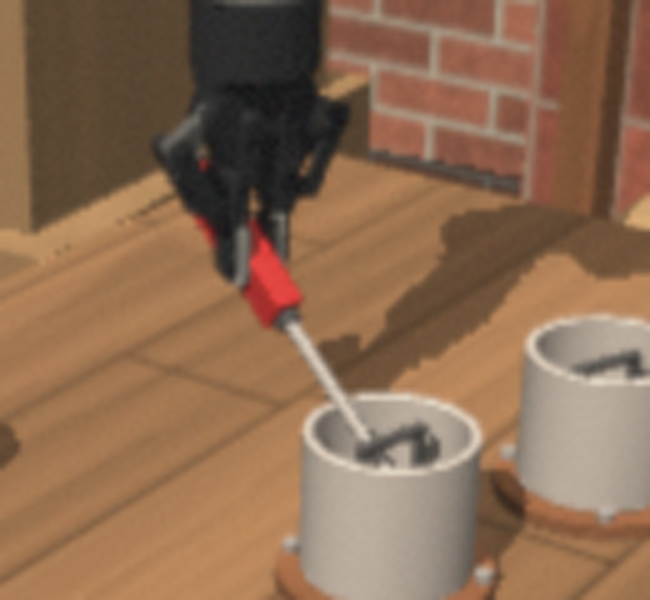

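Emit:
jog_arm(
  series=[2.9,-0.8,-3.7,0,5.7,-1.6,-7.4,0,8.4,-2.4,-11.3,0,10.9,-3.1,-15.3,0,13.2,-3.7,-19.4,0,15.3,-4.3,-23.6,0,15.3,-4.3,-23.6,0],
)

```text
t: 14.18
ee_pos: [0.6165, -0.224, 0.1298]
tcp_rot: [1.41, 1.064, -1.409]
ft_force: [-0.4, -0.6, 4.3]
width: 0.0192
```

```bash
python3 meas.py s10
```

```text
t 14.18 tcp [ 616.5 -224.   129.8] jawang -105.82 x [ 0.002 -0.001 -1.   ] F [-0.4 -0.6  4.3] T [0.09 0.51 0.04] w 19.2 q [-0.41  0.47  1.63  0.    1.04  1.43]
tcp r 144.2 lat -0.8 z 129.8
crop origin 289 86 scale5
```

View pics/s10.png

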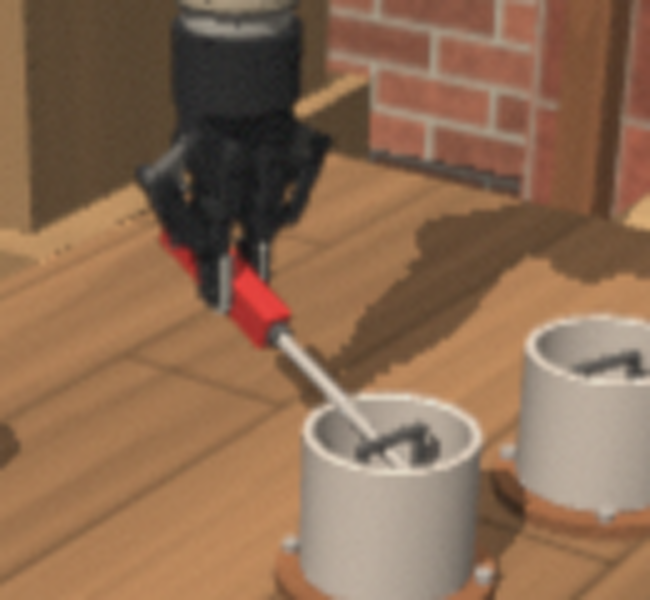

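Emit:
jog_arm(
  series=[1,-0.3,-2.1,0,1.9,-0.5,-4.3,0,2.8,-0.8,-6.5,0,3.7,-1,-8.7,0,4.5,-1.3,-11,0,5.3,-1.5,-13.2,0,6,-1.7,-15.5,0,6.6,-1.9,-17.7,0,6.6,-1.9,-17.7,0],
  force=80,
)

```text
t: 15.35
ee_pos: [0.6225, -0.2259, 0.1168]
tcp_rot: [1.409, 1.065, -1.41]
ft_force: [-7.3, 2.5, 22.0]
width: 0.0185
```

```bash
python3 meas.py s11
```

```text
t 15.35 tcp [ 622.5 -225.9  116.8] jawang -105.8 x [-0.    -0.001 -1.   ] F [-7.3  2.5 22. ] T [0.55 2.1  0.05] w 18.5 q [-0.41  0.5   1.62 -0.    1.03  1.43]
tcp r 150.4 lat -0.6 z 116.8
crop origin 289 86 scale5
```

View pics/s11.png

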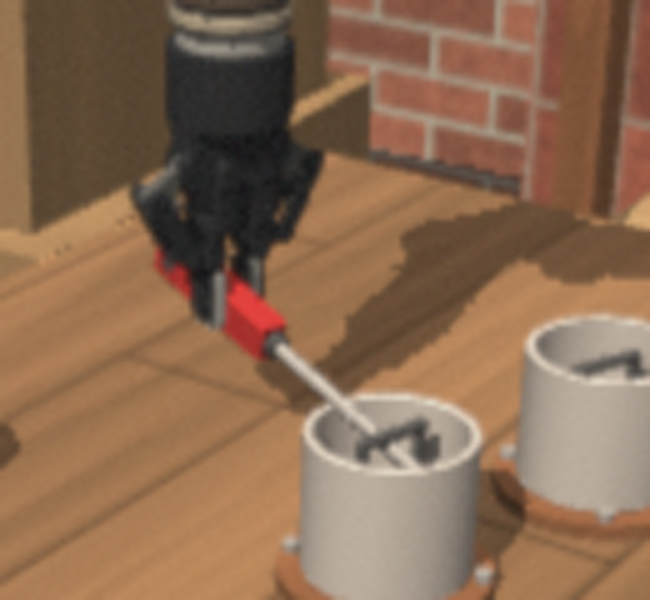

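Emit:
jog_arm(
  series=[0.6,-0.2,-2.3,0,1.1,-0.3,-4.6,0,1.6,-0.5,-6.9,0,2.1,-0.6,-9.2,0,2.5,-0.7,-11.5,0,2.8,-0.8,-13.8,0,2.8,-0.8,-13.8,0],
)

```text
t: 16.27
ee_pos: [0.6272, -0.2272, 0.104]
tcp_rot: [1.411, 1.061, -1.407]
ft_force: [-4.2, 1.7, 22.4]
width: 0.0185
```

```bash
python3 meas.py s12
```

```text
t 16.27 tcp [ 627.2 -227.2  104. ] jawang -105.83 x [ 0.004 -0.002 -1.   ] F [-4.2  1.7 22.4] T [0.56 1.68 0.02] w 18.5 q [-0.41  0.52  1.62  0.    1.    1.43]
tcp r 155.3 lat -0.6 z 104.0
crop origin 289 86 scale5
```

View pics/s12.png

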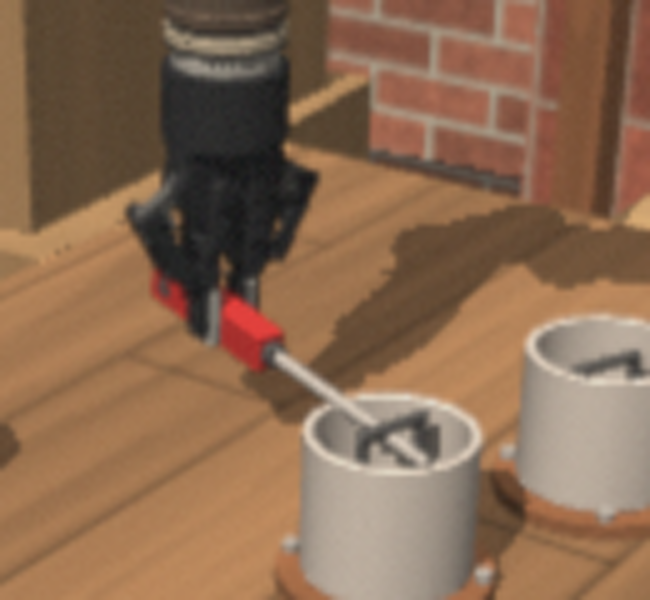

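The bow's top bar has risen from crop row 428 to 415, roughly 7 mm. I'll keep levering.

Emit:
jog_arm(
  series=[0.3,-0.1,-2.5,0,0.6,-0.2,-5,0,0.8,-0.3,-7.5,0,1,-0.3,-10,0,1.1,-0.3,-12.5,0,1.2,-0.3,-14,0,1.2,-0.3,-14,0],
)

```text
t: 17.2
ee_pos: [0.6301, -0.2279, 0.0906]
tcp_rot: [1.413, 1.058, -1.404]
ft_force: [-3.8, 1.8, 22.4]
width: 0.0185
```

```bash
python3 meas.py s13
python3 - <<'E'
from h import *
N=np.array([U[1],-U[0]])
def bow(tag):
    d=np.load(f"pics/{tag}d.npy");p=np.load(f"pics/{tag}.npy");C=cloud("side",d)
    r=(C[...,:2]-AX)@U*1000;l=(C[...,:2]-AX)@N*1000;z=C[...,2]*1000
    m=(abs(r)<10)&(l>8)&(l<30)&(z>70)&(z<130)&(p.max(-1)<110)&(p[:,:,0].astype(int)-p[:,:,2]<25)
    return m.sum(),np.percentile(z[m],[50,80,95,99]).round(1)
for t in("s7","s10","s11","s12","s13"):print(t,bow(t))
E
```

```text
t 17.2 tcp [ 630.1 -227.9   90.6] jawang -105.87 x [ 0.008 -0.003 -1.   ] F [-3.8  1.8 22.4] T [ 0.5   1.15 -0.12] w 18.5 q [-0.41  0.54  1.62  0.    0.98  1.43]
tcp r 158.4 lat -0.7 z 90.6
crop origin 289 86 scale5
s7 (np.int64(22), array([91.5, 96.9, 98.7, 99. ]))
s10 (np.int64(19), array([89.6, 95.7, 97.7, 97.9]))
s11 (np.int64(20), array([ 94. ,  97.9, 102.1, 102.3]))
s12 (np.int64(17), array([ 97.4, 103.2, 104.4, 105.2]))
s13 (np.int64(25), array([102.8, 110. , 111.1, 111.5]))
```

View pics/s13.png

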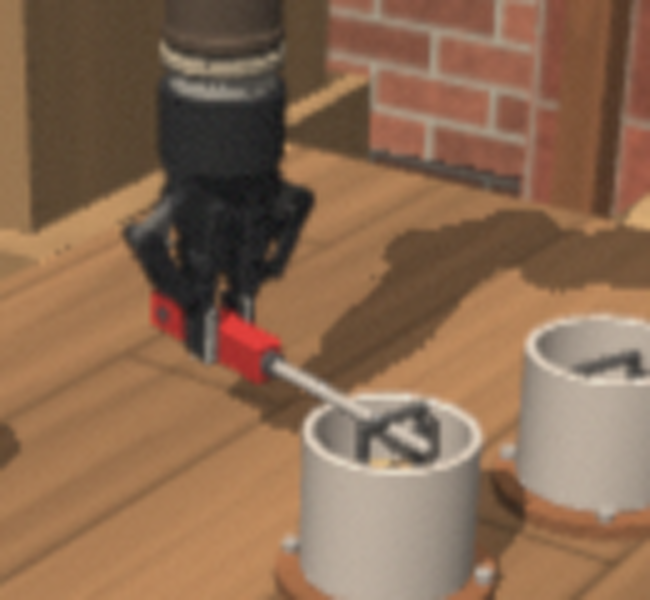

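Emit:
jog_arm(
  series=[0,0,-2.5,0,0,0,-5,0,-0.2,0,-7.5,0,-0.4,0.1,-9,0,-0.4,0.1,-9,0],
)

```text
t: 17.88
ee_pos: [0.6311, -0.2282, 0.0826]
tcp_rot: [1.414, 1.055, -1.402]
ft_force: [-2.2, 1.9, 23.3]
width: 0.0188
```

```bash
python3 meas.py s14
cat > bow.py <<'E'
from h import *
import sys
N=np.array([U[1],-U[0]])
def bow(tag):
    d=np.load(f"pics/{tag}d.npy");p=np.load(f"pics/{tag}.npy");C=cloud("side",d)
    r=(C[...,:2]-AX)@U*1000;l=(C[...,:2]-AX)@N*1000;z=C[...,2]*1000
    m=(abs(r)<10)&(l>8)&(l<30)&(z>70)&(z<130)&(p.max(-1)<110)&(p[:,:,0].astype(int)-p[:,:,2]<25)
    return m.sum(),np.percentile(z[m],[50,80,95,99]).round(1)
for t in sys.argv[1:]:print(t,bow(t))
E
python3 bow.py s7 s13 s14
```

```text
t 17.88 tcp [ 631.1 -228.2   82.6] jawang -105.87 x [ 0.011 -0.004 -1.   ] F [-2.2  1.9 23.3] T [ 0.42  1.11 -0.12] w 18.8 q [-0.41  0.55  1.62  0.    0.96  1.43]
tcp r 159.4 lat -0.7 z 82.6
crop origin 289 86 scale5
s7 (np.int64(22), array([91.5, 96.9, 98.7, 99. ]))
s13 (np.int64(25), array([102.8, 110. , 111.1, 111.5]))
s14 (np.int64(28), array([102.5, 112. , 113.8, 114.7]))
```

View pics/s14.png

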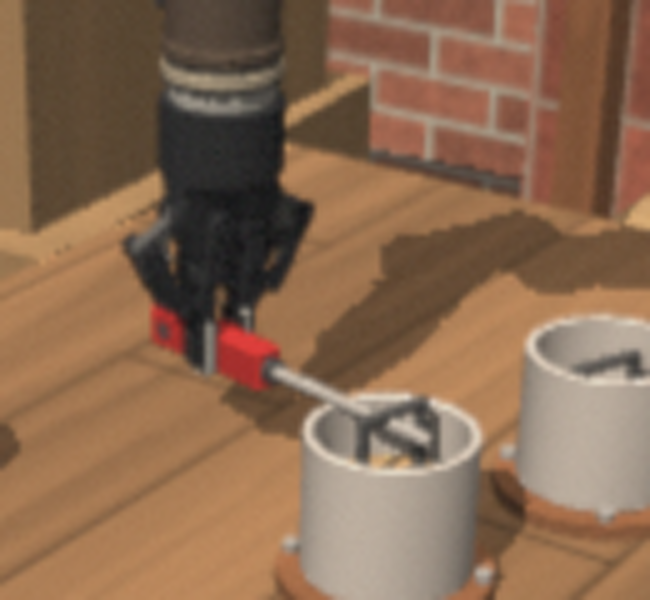

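The bow is up about 15 mm by the depth readings (top bar from 98.7 to 113.8), with the bar bearing on the rim. Next I unload and draw the bar out along its axis.

Emit:
jog_arm(
  series=[0,0,4,0,0,0,8,0,0,0,8,0,10,-2.8,8.5,0,20,-5.7,9,0,35,-9.9,10,0,35,-9.9,10,0],
)

```text
t: 18.8
ee_pos: [0.6309, -0.2268, 0.0746]
tcp_rot: [1.383, 1.134, -1.459]
ft_force: [-47.3, 12.9, 19.8]
width: 0.0183
```

```bash
python3 meas.py s15;python3 bow.py s15
```

```text
t 18.8 tcp [ 630.9 -226.8   74.6] jawang -105.65 x [-0.072  0.024 -0.997] F [-47.3  12.9  19.8] T [2.   7.37 0.33] w 18.3 q [-0.41  0.6   1.55 -0.01  1.06  1.44]
tcp r 158.8 lat -2.0 z 74.6
crop origin 289 86 scale5
s15 (np.int64(33), array([105.1, 115.7, 117.1, 117.7]))
```

View pics/s15.png

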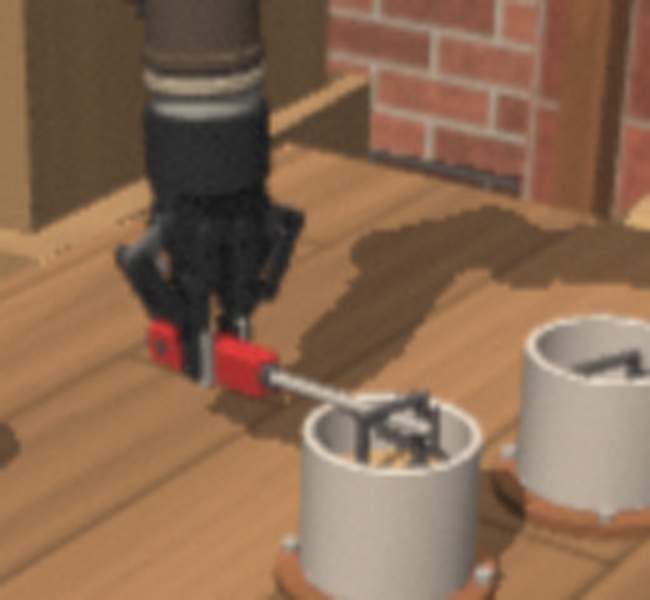

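The pull jammed at 47 N because the handle was still loaded downward and the rod is clamped between the bow and the rim. I'll release the pull, raise the handle, and check the force before trying again.

Emit:
jog_arm(
  series=[-18,5,0,0,-33,9.5,0,0,-33,9.5,3,0,-33,9.5,6,0,-33,9.5,6,0],
)

```text
t: 19.48
ee_pos: [0.6265, -0.2263, 0.0891]
tcp_rot: [1.409, 1.069, -1.412]
ft_force: [-2.3, 0.8, -7.5]
width: 0.0185
```

```bash
python3 -c "
from h import *
st()"
```

```text
t 19.48 tcp [ 626.5 -226.3   89.1] jawang -105.83 x [-0.004  0.002 -1.   ] F [-2.3  0.8 -7.5] T [-0.03 -0.31  0.02] w 18.5 q [-0.41  0.54  1.62  0.    0.99  1.44]
```

Emit:
jog_arm(
  series=[0,0,0,0,2,-0.6,0,0,4,-1.1,0,0,6,-1.7,0,0,8,-2.3,0.3,0],
  force=30,
)

```text
t: 20.1
ee_pos: [0.6362, -0.2294, 0.0917]
tcp_rot: [1.41, 1.065, -1.409]
ft_force: [-2.8, 1.4, -7.5]
width: 0.0188
```

```bash
python3 meas.py s16; python3 bow.py s16
```

```text
t 20.1 tcp [ 636.2 -229.4   91.7] jawang -105.82 x [ 0.001 -0.    -1.   ] F [-2.8  1.4 -7.5] T [-0.07 -0.3  -0.02] w 18.8 q [-0.41  0.55  1.59 -0.    1.    1.44]
tcp r 164.7 lat -1.0 z 91.7
crop origin 289 86 scale5
s16 (np.int64(34), array([106.4, 115.4, 117.3, 118.7]))
```

View pics/s16.png

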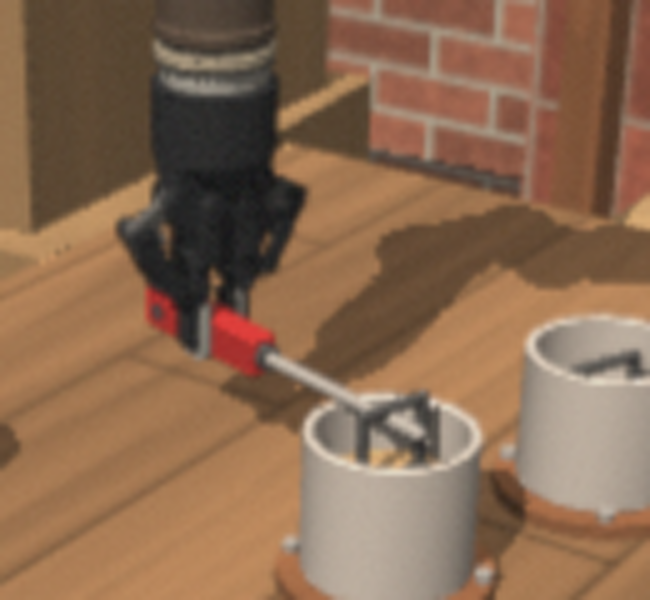

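The bar now slides freely and the bow stays about 18 mm up. I'll draw the bar the rest of the way out.

Emit:
jog_arm(
  series=[10,-2.8,1.5,0,20,-5.7,3,0,32,-9,5,0,44,-12.4,7,0,56,-15.8,9,0,68,-19.2,11,0,80,-22.6,13,0,90,-25.4,15,0,90,-25.4,15,0],
)

```text
t: 21.28
ee_pos: [0.7269, -0.255, 0.1067]
tcp_rot: [1.41, 1.065, -1.409]
ft_force: [-0.5, 0.1, -2.4]
width: 0.0185
```

```bash
python3 meas.py s17; python3 bow.py s17
```

```text
t 21.27 tcp [ 726.9 -255.   106.7] jawang -105.82 x [ 0.001 -0.    -1.   ] F [-0.5  0.1 -2.4] T [-0.04 -0.04 -0.03] w 18.5 q [-0.39  0.7   1.32 -0.    1.12  1.45]
tcp r 258.8 lat -1.0 z 106.7
crop origin 289 86 scale5
s17 (np.int64(39), array([101.4, 113. , 117.8, 118.4]))
```

View pics/s17.png

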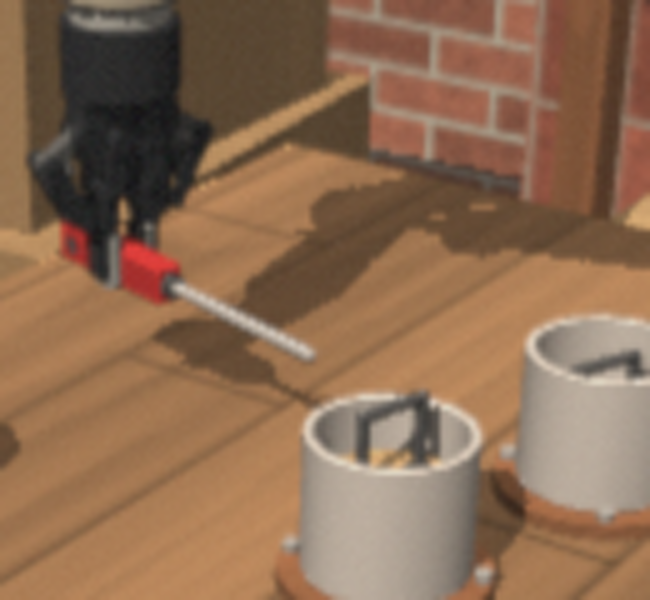

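The bar is out, with its tip at crop px (312,355), and the bow is visibly raised above the rim at (400,405). I'll measure the bar's slope before the return.

Run:
```python
from h import *
f=lambda x,y:(289+(x+.5)/5-.5,86+(y+.5)/5-.5)
P=np.array([rz("side",*f(*q)) for q in((180,288),(225,311),(270,334),(312,356))]);print(P)
d=P[0]-P[-1];print(np.degrees(np.arctan2(d[1],d[0])))
# target over tray: bar_grip original (526.7,173.6) dir -11.4 ; tray centre (462,199.5) axis -8.5
```

```text
[[196.22916239 123.13408801]
 [150.57569929 123.19948622]
 [107.05151367 123.26183427]
 [ 68.2064001  122.9811524 ]]
0.06844533323111279
```

The bar is level (slope about 0°), with its tip 190 mm from the TCP, so it can go straight back down. I'll raise it and carry it to the tray's centreline, aligned with the tray.

Emit:
jog_arm(
  series=[0,0,45,0,-198,444,50,0.127,-198,444,50,0.127,-198,444,50,0.127,-198,444,50,0.127,-198,444,50,0.127,-198,444,50,0.127,-198,444,50,0.127,-198,444,50,0.127,-198,444,50,0.127,-198,444,50,0.127,-198,444,50,0.127],
)

```text
t: 22.82
ee_pos: [0.5283, 0.1882, 0.1565]
tcp_rot: [1.319, 1.134, -1.319]
ft_force: [0.3, 0.1, -2.5]
width: 0.0187
```

Emit:
jog_arm(
  series=[0,0,-30,0,0,0,-70,0,0,0,-90,0,0,0,-90,0],
)

```text
t: 23.32
ee_pos: [0.5264, 0.1876, 0.0643]
tcp_rot: [1.316, 1.136, -1.324]
ft_force: [-1.0, 0.4, -3.5]
width: 0.0184
```

```bash
python3 -c "
from h import *
st()
p,d=snapshot('side');cv2.imwrite('pics/s18.png',cv2.resize(p[150:330,190:380,::-1],None,fx=4,fy=3.3))
st()"
```

```text
t 23.32 tcp [526.4 187.6  64.3] jawang -98.67 x [-0.005 -0.001 -1.   ] F [-1.   0.4 -3.5] T [ 0.01  0.02 -0.05] w 18.4 q [ 0.26  0.4   1.89 -0.    0.85  1.99]
t 23.38 tcp [527.8 188.1  65.8] jawang -98.66 x [-0.002 -0.001 -1.   ] F [ 0.7 -0.2 -3.3] T [-0.01 -0.08  0.01] w 18.5 q [ 0.26  0.4   1.89 -0.    0.85  1.99]
```

View pics/s18.png

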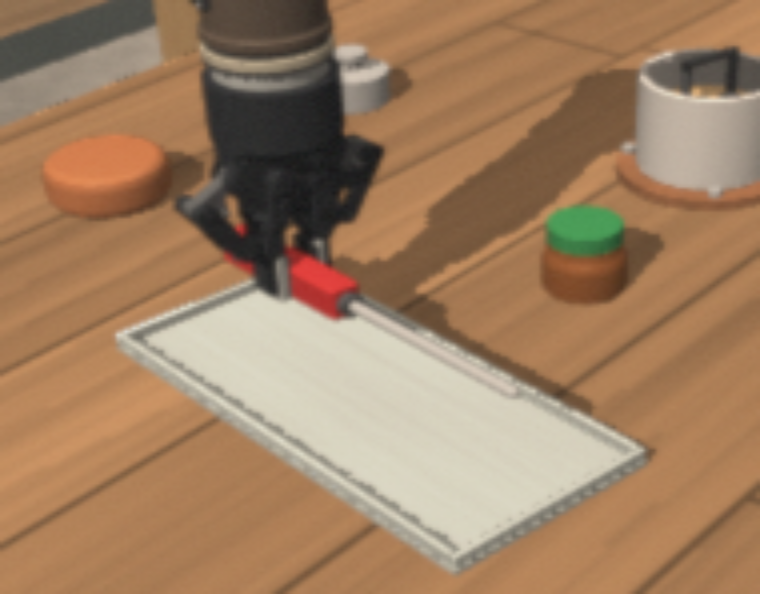

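The bar is level above the tray, with its tip at crop px (517,392). I'll lower it slowly.

Emit:
jog_arm(
  series=[0,0,-20,0,0,0,-40,0,0,0,-52,0,0,0,-56,0,0,0,-58,0,0,0,-59.5,0,0,0,-59.5,0],
)

```text
t: 24.25
ee_pos: [0.5282, 0.1895, 0.0072]
tcp_rot: [1.319, 1.135, -1.318]
ft_force: [0.4, 0.7, -2.9]
width: 0.0186
```

```bash
python3 -c "
from h import *
st()
p,d=snapshot('side');cv2.imwrite('pics/s19.png',cv2.resize(p[180:330,190:380,::-1],None,fx=4,fy=4))
st()"
```

```text
t 24.25 tcp [528.2 189.5   7.2] jawang -98.55 x [ 0.001  0.    -1.   ] F [ 0.4  0.7 -2.9] T [0.02 0.03 0.01] w 18.6 q [ 0.27  0.5   1.9  -0.    0.74  1.99]
t 24.3 tcp [528.1 189.5   7.3] jawang -98.55 x [ 0.001  0.    -1.   ] F [-0.3 -0.4 -1.9] T [ 0.03  0.04 -0.01] w 18.7 q [0.27 0.5  1.9  0.   0.74 1.99]
```

View pics/s19.png

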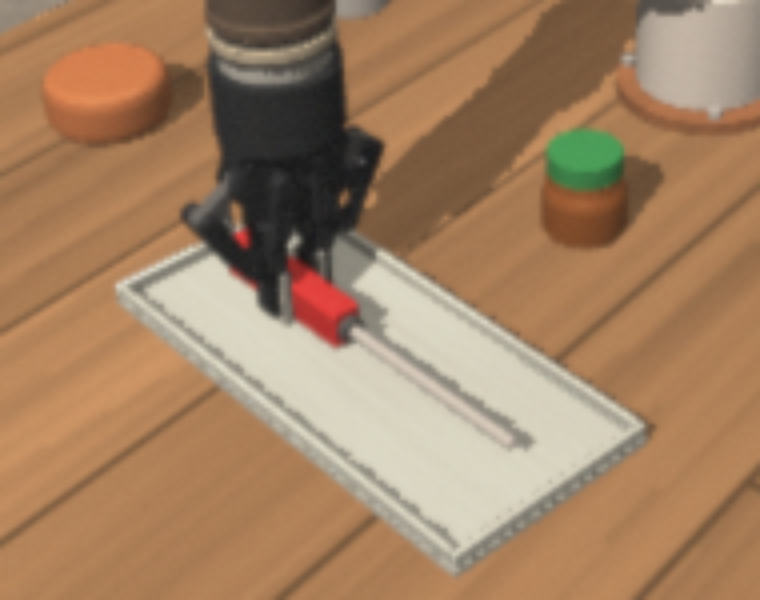

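Emit:
jog_arm(
  series=[0,0,-1.5,0,0,0,-3,0,0,0,-4,0,0,0,-4,0],
)

```text
t: 24.8
ee_pos: [0.5282, 0.1895, 0.0054]
tcp_rot: [1.318, 1.135, -1.319]
ft_force: [-5.1, -1.9, 13.9]
width: 0.0184
```

```bash
python3 -c "
from h import *
st()"
```

```text
t 24.8 tcp [528.2 189.5   5.4] jawang -98.54 x [-0. -0. -1.] F [-5.1 -1.9 13.9] T [-0.25  0.87  0.03] w 18.4 q [ 0.27  0.5   1.9  -0.    0.74  1.99]
```

Contact with the floor at TCP z = 5.4 mm, the same as at the pick. I'll open the jaws part way and then lift clear.

Emit:
jog_arm(
  series=[0,0,1,0,0,0,2,0,0,0,3,0,0,0,4,0,0,0,4,0,0,0,4,0],
  jaw=0.2,
  force=20,
)

```text
t: 25.55
ee_pos: [0.5278, 0.1893, 0.0068]
tcp_rot: [1.318, 1.135, -1.318]
ft_force: [0.1, -0.0, 0.2]
width: 0.0512
```

Emit:
jog_arm(
  series=[0,0,20,0,0,0,60,0,0,0,110,0,0,0,160,0,0,0,200,0,-40,-50,200,0,-80,-100,200,0,-120,-150,200,0,-150,-200,200,0,-150,-250,200,0,-150,-250,200,0],
)

```text
t: 26.92
ee_pos: [0.378, -0.0635, 0.2086]
tcp_rot: [1.323, 1.128, -1.321]
ft_force: [0.8, 0.5, 1.0]
width: 0.0514
```

```bash
python3 - <<'E'
from h import *
st()
p,d=snapshot('side');np.save('pics/s20.npy',p);np.save('pics/s20d.npy',d);cv2.imwrite('pics/s20.png',p[:,:,::-1])
p,d=snapshot('top');cv2.imwrite('pics/top20.png',p[:,:,::-1]);C=cloud('top',d)
hsv=cv2.cvtColor(p,cv2.COLOR_RGB2HSV)
red=(((hsv[...,0]<4)|(hsv[...,0]>175))&(hsv[...,1]>200)&(hsv[...,2]>120));red[:,:200]=0;red[:,300:]=0
print("red px",red.sum())
if red.sum()>20:
    q=np.argwhere(red)[:,::-1]
    W=np.array([ray("top",u,v,.031) for u,v in q])[:,:2].astype(np.float32)
    l=cv2.fitLine(W,cv2.DIST_L2,0,.01,.01).ravel();print("handle",cv2.minAreaRect(W*1000),l,"z",np.median(C[red][:,2]))
    dr=l[:2]*np.sign(l[0]);c=np.array(cv2.minAreaRect(W*1000)[0]);g=c-5*dr;t=g-190*dr
    T=np.array([461.8,199.5]);a=np.array([.989,-.148]);b=np.array([.148,.989])
    for n,x in(("grip",g),("tip",t)):print(n,x,"tray",(x-T)@a,(x-T)@b)
E
python3 bow.py s7 s20
```

```text
t 26.93 tcp [378.  -63.5 208.6] jawang -98.9 x [ 0.003 -0.002 -1.   ] F [0.8 0.5 1. ] T [ 0.06 -0.   -0.02] w 51.4 q [-0.28 -0.16  2.19 -0.    1.11  1.45]
red px 210
handle ((530.1990966796875, 186.99929809570312), (17.532245635986328, 104.39535522460938), 81.87154388427734) [ 0.98993754 -0.14150496  0.5296164   0.18695293] z 0.030949281861845812
grip [525.24940872 187.70682287] tray 64.4968554409027 -2.272939688587191
tip [337.16127396 214.59276533] tray -125.50142932624817 -3.519786541843415
s7 (np.int64(22), array([91.5, 96.9, 98.7, 99. ]))
s20 (np.int64(40), array([100.7, 114.3, 116.7, 118.7]))
```

View pics/s20.png

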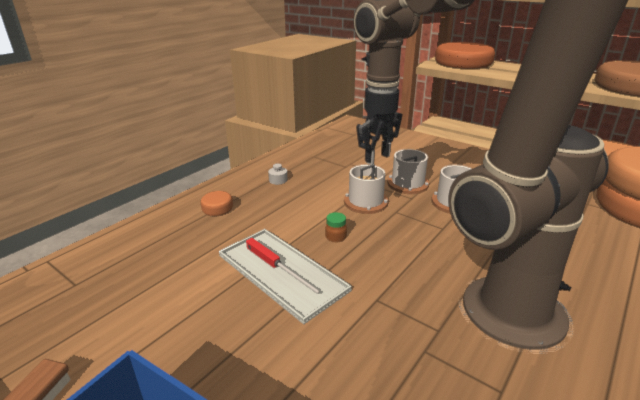

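View pics/top20.png

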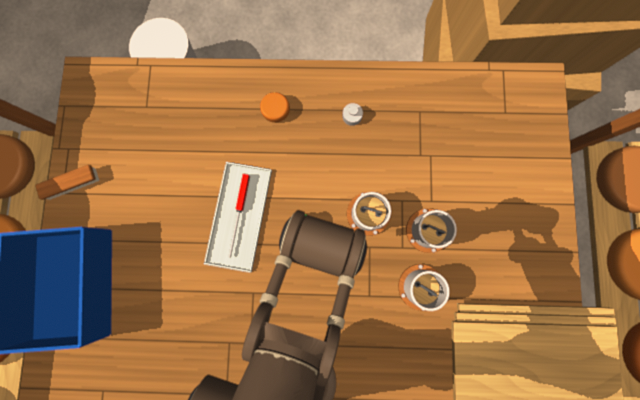

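Side view: the bar lies flat in the tray, with the handle at (263,252) and the tip at (318,290). The gripper hangs free at (380,130). Top view: cheese (274,106), weight (352,113) and jar (302,222, checked in the side view at (336,226)) are where they started. The bar's grip point is at x=+64, y=-2 mm and its tip at x=-126, y=-4 mm in the tray frame. I'll hand in.

Emit:
jog_arm(
  series=[0,0,0,0,0,0,0,0,0,0,0,0],
)

```text
t: 27.4
ee_pos: [0.3779, -0.0598, 0.2067]
tcp_rot: [1.317, 1.136, -1.317]
ft_force: [-0.8, -0.4, -0.1]
width: 0.0515
```

```bash
python3 -c "
from h import *
st()
print(finish_job())
st()"
```

```text
t 27.4 tcp [377.9 -59.8 206.7] jawang -98.43 x [-0.  0. -1.] F [-0.8 -0.4 -0.1] T [ 0.02 -0.03 -0.02] w 51.5 q [-0.27 -0.16  2.19  0.    1.11  1.45]
the job is handed in; nothing more can be done
None
the job is handed in; nothing more can be done
```

The follower is levered up and the bar is back flat in the tray. I handed the job in at 27.4 s; no verdict is reported.

**What I did:** I took the bar by its handle and tilted it to about 45° by pressing its tip on the target mould's outer wall while raising the grip. I then passed the rod under the bow and lowered the handle with the rod on the rim.

**Last checks:**
- **Bow:** it stands about 18 mm higher than at the start by side-camera depth (top about 98.7 mm before, 116.7–118 mm after). That measurement rests on only a few dozen pixels.
- **Bar:** it lies flat near the tray's centreline, with bar_grip at x=+64, y=-2 mm and its tip at x=-126, y=-4 mm in the tray frame. The handle's top is at 31 mm, as when picked up.
- **Bystanders:** the cheese, weight and jar show no visible shift in the last images. I compared them by eye and did not measure them again.
- **Gripper:** it was clear of everything, with about 0 N on the wrist.

**What went wrong or disagreed:**
- **Jammed pull:** the first pull to take the bar out jammed at about 50 N on the wrist, because the handle was still pressed down. This raised the bow from about 15 to 18 mm. I eased off, raised the handle, and the bar then came out freely.
- **Slope before insertion:** the ray and depth estimates of the bar's slope differed by 1 to 3°.

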